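Rack the turned pieces in reverse order

ROBOT

A 6-joint arm with a two-finger parallel gripper is mounted at the origin on the work surface. World frame = base frame: x ahead of the robot, y to its left, z up, the work surface at z = 0. Lengths are in m, angles in rad, forces in N, time in s.
With the tool pointing down it reaches from about 0.375 to 0.75 m from the base axis. Payload 9 kg.
Tool frame: the origin (TCP) lies midway between the tips of the shut fingers; the grasp point (between the pads) lies 19 mm behind it; z points along the fingers, y is the direction in which the jaws open and shut (so a half turn about z gives the same grasp; the last joint's range is limited). The gripper opens to 85 mm and grips with 20 to 120 N. Pads are 22 mm wide; open, the fingers measure 114 mm over their backs; the gripper's body (76 mm by 85 mm) begins 54 mm behind the grasp point. The pads swing forward as they close: fully open they stand 13 mm farther back than shut.
Start: joints at [-1.403, 0.104, 0.097, 1.564, 0, 1.353], TCP at [0.226, -0.556, 0.192] pointing down, gripper open.
Joint ranges: [-2.99, 2.99], [-0.84, 1.86], [-1.1, 1.16], [-1.84, 2.11], [-1.51, 1.56], [-3.14, 3.14]. Speed limits (rad/s): [2.22, 2.22, 2.57, 3.14, 3.14, 3.14].

INTERFACE

Orientations are given as a unit quaternion [w, x, y, z].
In Python, from cell import env gives the robot as it stands.
- The arm moves only by the tool move_arm, never from a script. Its argument "steps" is text: rows parted by semicolons, each of 7 numbers parted by spaces: the shift along the world's x, y, z in cm, then the turn, a rotation vector about the world's x, y, z in units of 5 degrees (1.0 is 5 degrees), then the finger opening in cm, from 0 to 8.54. In form: x y z rx ry rz jaw; .... A call has 1 to 12 rows; each row shifts and turns the commanded pose from where the row before left it; what a row does not reach is not made up. A row lasts 1/12 s, in which the tool goes at most 41.7 mm and 7.16 degrees, less where a joint would pass 70% of its speed; a pose out of reach is approached as far as the arm can. A call is refused whole if a number of a shift passes 4.17 or a number of a turn 1, either way. A call with a gripper value outside its range is refused whole. The fingers move at their own pace and stop on an object; "grip_force" is the grip in N (left out, the last holds). Time passes only in rows, so rows that do not move let the fingers close. It gives the time, the measured TCP pose, the force and the opening at its end, in the units of the state.
- env.get_state(): the state, without advancing time (a new reading comes with each control period).
- env.grab_frame(name): name is "scene" or "top"; returns a dict with "image" (480x640x3 uint8, red, green, blue), "depth" (480x640 float32, m along the optical axis (not along the pixel's ray), 0 where there is no reading), "mtx" (3x3 intrinsics, pixels), "k1" (the pictures are not rectified: a ray, as slopes to the right and down, at radius r is drawn at 1 + k1 r^2 times it, then the intrinsics apply), "T" (4x4, takes a point from camera to world coordinates). Camera axes: x right, y up, looking along -z (the intrinsics and any distortion apply to the point x, -y, -z); pixel columns grow to the right and rows downward; lengths in m; the calibration is good to about 2 mm. A picture is of the moment at which its call begins.
- env.job_done(): hands the job in, once; it reports no verdict.
Trained networks look in the newest picture that a camera, given by its name, has taken for a name from the list of things; names that differ only in an ending like _2 or _b are one class to them, and where a whole thing is asked for, a point or a joint stands for the part that bears it (a point fixed in the world has none). Each returns a list of dicts, best first, with "score" (0 to 1); they miss things now and then, are a little off and sometimes report something else, mostly with a low value. They report only what shows in the picture. A call takes as long as a camera call. They do not tell look-alikes from the thing itself.
- env.recognise(label, camera): "centre" ([x, y, z] in m, in world coordinates, good to about 4 mm: the middle of the surface that is visible of it).
- env.tip_of(label, camera): "centre" ([x, y, z] in m, in world coordinates, good to about 4 mm: a listed point, or the origin of a listed thing).
The state is a dict: "clock": time; "qpos": joint angles; "joint_velocities": joint speeds; "effort": joint torques, N m; "eef_pos": TCP position; "tool_rot": TCP orientation; "ft_force": force on the tool from outside, world axes, zero at the start; "torque": the same for the moment, N m; "grip_width": finger opening in m.
Only numpy, scipy, OpenCV 4.12 (cv2) and the standard library are available. Lean on these libraries where they do the work, as an engineer would, in place of code of your own. Each camera call takes 0.05 s, during which the arm holds its last target.

TASK

The four turned wooden pieces on the grey drying blocks are dry: move them into the recesses of the dark wooden rack, one piece in each recess, in the reverse order, so that the piece now at the left end of the row ends up at the right end of the rack, and so on along the row. Stand each piece upright and fully down in its recess, never let one tip over, and leave the bottle of finish standing where it is.

Things in the scene. Friction and masses are not known exactly. Their poses are not given: they have to be found in the camera images.
- finial: Plain pale turned wood, round about its own z axis, standing upright; round flat foot 44 mm across. Origin: centre of the foot's underside; z up. Bed-post finial: a ball with a small point on top, 85 mm high. The ball's waist is a 47 mm wide cylinder from 42 to 56 mm above the origin; good to grip at 49 mm. About 75 g. Starts standing on its own grey block.
- candlestick: Plain pale turned wood, round about its own z axis, standing upright; round flat foot 44 mm across. Origin: centre of the foot's underside; z up. Slim candlestick, 95 mm high: straight stem 20 mm wide from 28 to 78 mm above the origin (good to grip at 64 mm), under a solid disc 38 mm wide (84 to 89 mm) with a 24 mm boss on it. About 60 g. Starts standing on its own grey block.
- bud_vase: Plain pale turned wood, round about its own z axis, standing upright; round flat foot 44 mm across. Origin: centre of the foot's underside; z up. Bud vase, 90 mm high: belly 54 mm wide (22 to 34 mm), straight neck 21 mm wide from 56 to 82 mm above the origin (good to grip at 68 mm), flared lip 30 mm wide with a dark round mouth. About 80 g. Starts standing on its own grey block.
- egg_cup: Plain pale turned wood, round about its own z axis, standing upright; round flat foot 44 mm across. Origin: centre of the foot's underside; z up. Egg cup, 78 mm high: open hollow cup, outside 48 mm wide and straight from 46 to 78 mm above the origin (good to grip at 60 mm), 4 mm wall, on a 22 mm stem. About 55 g. Starts standing on its own grey block.
- rack: Dark wood rack to fill, fixed: a 20 mm thick board, 360 mm long along its y axis and 90 mm wide along its x axis, with four empty round recesses 62 mm across and 10 mm deep, with grey-lined floors, in a row along y, centred at x = 0 and y = +127.5, +42.5, -42.5 and -127.5 mm. Origin: centre of the board's underside; the recess floors lie 10 mm above it. Its y axis points roughly to the robot's left (within 0.15 rad).
- block_finial: Grey square drying block, fixed, 70 x 70 mm and 20 mm thick, on which the finial stands at the start. Four such blocks, all alike, 85 mm apart from centre to centre, stand in one row on a fixed 8 mm thick brown wooden board (360 x 100 mm). Origin: centre of the block's underside, z up; its y axis runs along the row, roughly to the robot's left (within 0.2 rad).
- block_candlestick: Grey square drying block, fixed, 70 x 70 mm and 20 mm thick, on which the candlestick stands at the start. Four such blocks, all alike, 85 mm apart from centre to centre, stand in one row on a fixed 8 mm thick brown wooden board (360 x 100 mm). Origin: centre of the block's underside, z up; its y axis runs along the row, roughly to the robot's left (within 0.2 rad).
- block_bud_vase: Grey square drying block, fixed, 70 x 70 mm and 20 mm thick, on which the bud vase stands at the start. Four such blocks, all alike, 85 mm apart from centre to centre, stand in one row on a fixed 8 mm thick brown wooden board (360 x 100 mm). Origin: centre of the block's underside, z up; its y axis runs along the row, roughly to the robot's left (within 0.2 rad).
- block_egg_cup: Grey square drying block, fixed, 70 x 70 mm and 20 mm thick, on which the egg cup stands at the start. Four such blocks, all alike, 85 mm apart from centre to centre, stand in one row on a fixed 8 mm thick brown wooden board (360 x 100 mm). Origin: centre of the block's underside, z up; its y axis runs along the row, roughly to the robot's left (within 0.2 rad).
- finish_bottle: Bystander: loose amber bottle of finish with black cap, 56 mm across, 120 mm high, standing at the robot's left beyond the end of the rows. Origin: centre of its underside. To be left standing where it is.
Things that resemble listed ones, but are neither listed nor needed, are in the scene too. Leave any turquoise look-alike of the candlestick alone.

How it is judged:
By the outcome, as a careful person would: the job done as asked, in the order asked, and still so for the second after the job is handed in, with the robot touching nothing.
It also fails if it takes over 106 s, if anything falls off the work surface, if the arm or the gripper's body presses on something with over 40 N, if the wrist force passes 120 N, or if a joint passes its speed limit or range.

## Working session

There is one attempt and no reset: what is moved stays moved. The work goes in short steps, Python scripts to look and compute and a tool call to move; the robot and the scene stay as the last step left them, time stands still between calls to the robot, and variables do not carry over. Pictures are saved under pics/ and viewed, and the job is handed in when it is done.

Besides the shell and the picture viewer there is one more tool, called after ">>>" as name(argument=value, ...) on one line, values as JSON. move_arm: Moves the arm, as the interface text tells. Its arguments: {"type":"object","properties":{"steps":{"type":"string"},"grip_force":{"type":"number"}},"required":["steps"]}

```bash
mkdir -p pics; ls; python3 - <<'E'
from cell import env
import cv2,numpy as np
s=env.get_state();print(s)
for c in("scene","top"):
    f=env.grab_frame(c);cv2.imwrite(f"pics/a_{c}.png",f["image"][:,:,::-1]);print(c,f["mtx"],f["k1"],f["T"].round(3))
for l in["finial","candlestick","bud_vase","egg_cup","rack","finish_bottle","block_finial"]:
    for c in("scene","top"):
        print(l,c,[(np.round(d["centre"],3),round(d["score"],2)) for d in env.tip_of(l,c)])
E
```

```text
pics
{'clock': 0.0, 'qpos': array([-1.40268345e+00,  1.04731715e-01,  9.64900670e-02,  1.56388784e+00,
        7.90013133e-06,  1.35308938e+00]), 'joint_velocities': array([-0.00034152,  0.00190844,  0.00083498,  0.00069543, -0.00150697,
        0.00107362]), 'effort': array([ 9.45875727e-04, -5.56925476e+01,  5.03653693e+01,  1.69354066e-02,
       -2.50098310e-04, -1.28867566e-05]), 'eef_pos': array([ 0.22573516, -0.55551593,  0.19151482]), 'tool_rot': array([-6.66277094e-04,  9.81450298e-01,  1.91715593e-01,  2.04763636e-05]), 'ft_force': array([0.42155545, 0.08660375, 0.76895361]), 'torque': array([0.02408734, 0.04903739, 0.02319495]), 'grip_width': 0.08555690601052623}
scene [[575.77648066   0.         322.19573001]
 [  0.         575.77648066 243.1453197 ]
 [  0.           0.           1.        ]] 0.029854158388753535 [[-0.324 -0.658  0.679  1.272]
 [ 0.946 -0.229  0.229  0.305]
 [ 0.005  0.717  0.697  0.725]
 [ 0.     0.     0.     1.   ]]
top [[521.72099891   0.         319.11001494]
 [  0.         521.72099891 243.05437851]
 [  0.           0.           1.        ]] -0.1433
[... 460 characters left out ...]
([ 0.672, -0.179,  0.023]), 0.75)]
bud_vase top [(array([ 0.668, -0.179,  0.031]), 0.61), (array([ 0.644, -0.012,  0.008]), 0.18)]
egg_cup scene [(array([ 0.658, -0.096,  0.029]), 0.79)]
egg_cup top [(array([ 0.655, -0.094,  0.025]), 0.58), (array([ 0.458, -0.013,  0.001]), 0.18)]
rack scene [(array([ 0.457, -0.01 , -0.   ]), 0.98)]
rack top [(array([ 0.458, -0.013,  0.002]), 0.73), (array([0.646, 0.074, 0.03 ]), 0.47)]
finish_bottle scene [(array([0.569, 0.346, 0.003]), 0.72), (array([ 0.666, -0.185,  0.01 ]), 0.6)]
finish_bottle top [(array([ 0.565,  0.342, -0.002]), 0.8)]
block_finial scene [(array([ 0.65 , -0.012,  0.01 ]), 0.9)]
block_finial top [(array([ 0.647, -0.012,  0.008]), 0.86)]
```

View pics/a_scene.png

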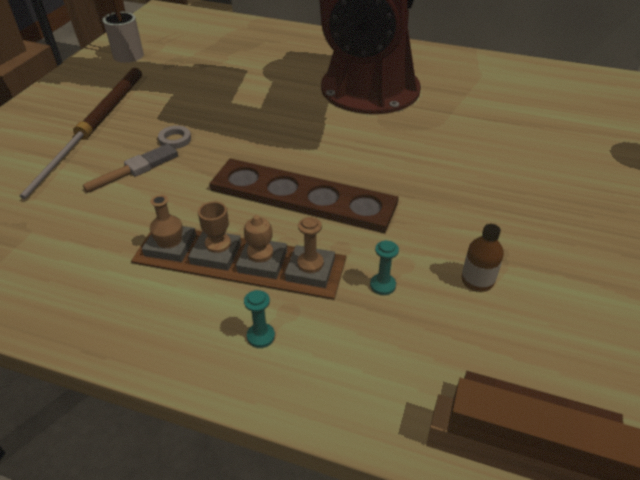

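View pics/a_top.png

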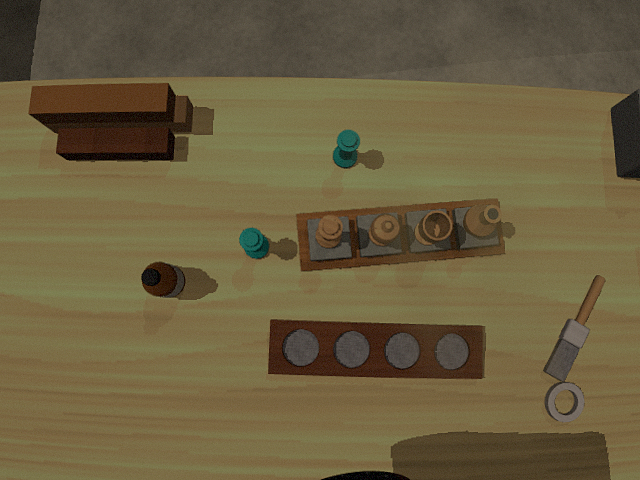

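The top picture shows the row from the left: candlestick (330,232), finial (385,230), egg cup (436,228) and bud vase (485,220). The rack recesses are at (301,347), (351,349), (402,350) and (452,351). Two turquoise look-alikes stand at (254,242) and (346,148), and the bottle at (162,280). The only candlestick candidates are those two and the pale one on the block at (330,232), so I choose the pale one. Next I'll measure the axes from depth.

```bash
cat > h.py <<'E'
import numpy as np,cv2
from scipy.optimize import least_squares
def cloud(f):
    K=f["mtx"];D=f["depth"]
    v,u=np.mgrid[0:480,0:640].astype(np.float32)
    p=cv2.undistortPoints(np.stack([u,v],-1).reshape(-1,1,2).astype(np.float64),K,np.array([f["k1"],0,0,0.])).reshape(480,640,2)
    P=np.stack([p[...,0]*D,-p[...,1]*D,-D],-1)
    W=P@f["T"][:3,:3].T+f["T"][:3,3]
    W[D<=0]=np.nan
    return W
def circ(pts,r,c0):
    g=lambda c:np.hypot(pts[:,0]-c[0],pts[:,1]-c[1])-r
    s=least_squares(g,c0,loss='soft_l1',f_scale=.002)
    return s.x,np.abs(g(s.x)).mean()
E
python3 - <<'E'
from cell import env
from h import *
# name: approx, slice above foot, radius
B=28/1000
S={"candlestick":((.645,.076),(.030,.077),.010),"finial":((.652,-.014),(.042,.056),.0235),"egg_cup":((.656,-.095),(.048,.076),.024),"bud_vase":((.670,-.179),(.057,.081),.0105)}
F={c:env.grab_frame(c) for c in("scene","top")}
for c,f in F.items():
    W=cloud(f)
    for n,(a,z,r) in S.items():
        d=np.hypot(W[...,0]-a[0],W[...,1]-a[1])
        m=(d<.036)&(W[...,2]>B+z[0]+.002)&(W[...,2]<B+z[1]-.002)
        p=W[m]
        x,e=circ(p,r,a)
        m2=m=(d<.034)
        print(c,n,x.round(4),len(p),"res %.4f"%e,"zmax %.4f"%np.nanmax(W[d<.034][:,2]))
    # rack
    img=cv2.cvtColor(f["image"],cv2.COLOR_RGB2HSV)
    m=(abs(W[...,0]-.457)<.06)&(abs(W[...,1]+.012)<.2)&(W[...,2]>.015)&(W[...,2]<.026)
    r=cv2.minAreaRect((W[m][:,:2]*1000).astype(np.float32));print(c,"rack",r)
    m=(abs(W[...,0]-.457)<.05)&(abs(W[...,1]+.012)<.19)&(img[...,1]<70)&(W[...,2]>.0)&(W[...,2]<.016)
    nn,l,st,ce=cv2.connectedComponentsWithStats(m.astype(np.uint8))
    for i in range(1,nn):
        if st[i,4]>150:
            q=W[l==i]; print("  rec",ce[i].round(0),st[i,4],cv2.minEnclosingCircle((q[:,:2]*1000).astype(np.float32)),q[:,2].mean().round(4))
    mb=(abs(W[...,0]-.658)<.08)&(abs(W[...,1]+.05)<.22)&(W[...,2]>.004)&(W[...,2]<.012)
    print("board",cv2.minAreaRect((W[mb][:,:2]*1000).astype(np.float32)))
im=F["top"]["image"][190:390,230:530,::-1];cv2.imwrite("pics/crop.png",cv2.resize(im,None,fx=2.6,fy=2.6))
E
```

```text
scene candlestick [0.6461 0.0734] 234 res 0.0006 zmax 0.1251
scene finial [ 0.651  -0.0159] 131 res 0.0007 zmax 0.1161
scene egg_cup [ 0.6555 -0.0925] 557 res 0.0022 zmax 0.1073
scene bud_vase [ 0.6722 -0.1801] 122 res 0.0008 zmax 0.1204
scene rack ((456.4724426269531, -11.413345336914062), (361.70635986328125, 97.62901306152344), 88.660888671875)
  rec [243. 177.] 357 ((447.2822265625, -142.79632568359375), 28.57927894592285) 0.0094
  rec [282. 187.] 373 ((448.3504638671875, -57.1722297668457), 28.919984817504883) 0.0095
  rec [323. 196.] 406 ((451.91455078125, 29.308025360107422), 29.22240447998047) 0.0096
  rec [365. 206.] 431 ((452.7705993652344, 114.32208251953125), 28.79787254333496) 0.0098
board ((656.1795654296875, -55.82255554199219), (104.22197723388672, 362.0815734863281), 5.82548713684082)
top candlestick [0.645 0.076] 0 res nan zmax 0.1264
top finial [ 0.6513 -0.0173] 34 res 0.0002 zmax 0.1144
top egg_cup [ 0.6525 -0.0926] 227 res 0.0022 zmax 0.1091
top bud_vase [ 0.6717 -0.1793] 57 res 0.0004 zmax 0.1220
top rack ((456.3260498046875, -11.668106079101562), (360.8238830566406, 91.07502746582031), 88.69024658203125)
  rec [301. 347.] 1038 ((458.87420654296875, 116.1622085571289), 30.811298370361328) 0.0105
  rec [351. 349.] 1015 ((457.6098327636719, 31.356908798217773), 30.56216049194336) 0.0106
  rec [401. 350.] 970 ((455.1048583984375, -54.250003814697266), 30.108417510986328) 0.0105
  rec [451. 351.] 903 ((453.321044921875, -139.67359924316406), 30.111751556396484) 0.0106
board ((657.3928833007812, -49.667724609375), (157.21743774414062, 427.98223876953125), 0.15623940527439117)h.py:14: RuntimeWarning: Mean of empty slice.
  return s.x,np.abs(g(s.x)).mean()
  ret = ret.dtype.type(ret / rcount)
```

View pics/crop.png

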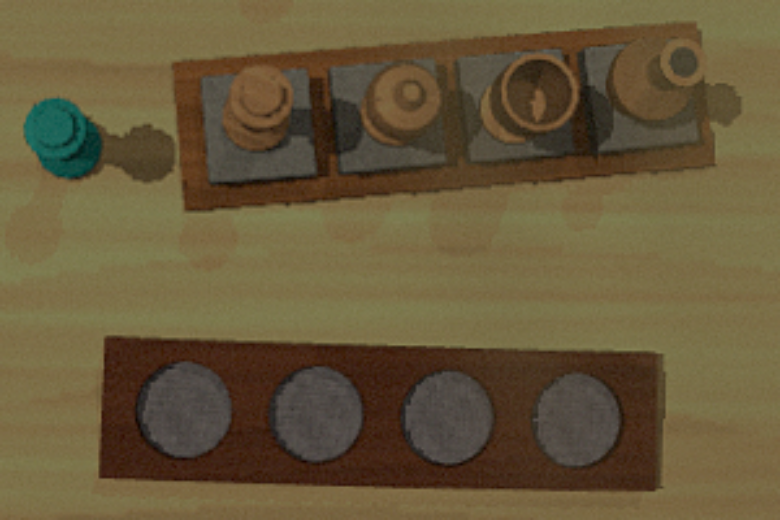

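>>> move_arm(steps="2.9 2.4 0 0 0 0.97 8.54;2.9 2.4 0 0 0 0.97 8.54;2.9 2.4 0 0 0 0.97 8.54;2.9 2.4 0 0 0 0.97 8.54;2.9 2.4 0 0 0 0.97 8.54;2.9 2.4 0 0 0 0.97 8.54;2.9 2.4 0 0 0 0.97 8.54;2.9 2.4 0 0 0 0.97 8.54;2.9 2.4 0 0 0 0.97 8.54;2.9 2.4 0 0 0 0.97 8.54;2.9 2.4 0 0 0 0.97 8.54;2.9 2.4 0 0 0 0.97 8.54", grip_force=40)

```text
clock: 1.9
eef_pos: [0.5751, -0.2664, 0.1924]
tool_rot: [0.0, 0.763, 0.646, 0.0]
ft_force: [0.2, -1.2, -0.1]
grip_width: 0.0853
```

>>> move_arm(steps="2.4 2.1 0 0 0 0.97 8.54;2.4 2.1 0 0 0 0.97 8.54;2.4 2.1 0 0 0 0 8.54;2.4 2.3 0 0 0 0 8.54;0 0 0 0 0 0 8.54;0 0 0 0 0 0 8.54;0 0 0 0 0 0 8.54")

```text
clock: 2.48
eef_pos: [0.6696, -0.1821, 0.1921]
tool_rot: [-0.0, 0.707, 0.707, -0.0]
ft_force: [0.1, 0.4, -0.3]
grip_width: 0.0853
```

```bash
python3 - <<'E'
from cell import env
import cv2
s=env.get_state();print(s["eef_pos"],s["tool_rot"],s["qpos"].round(2))
for c in ("top","scene"):
    f=env.grab_frame(c);cv2.imwrite(f"pics/b_{c}.png",f["image"][:,:,::-1])
E
```

```text
[ 0.66961257 -0.18206863  0.19212713] [-7.55756589e-05  7.06970653e-01  7.07242857e-01 -1.74629592e-04] [-0.45  0.41  0.45  1.61 -0.    1.12]
```

View pics/b_scene.png

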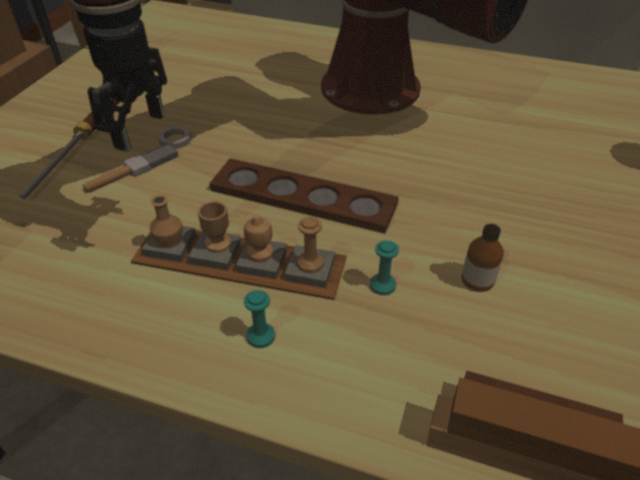

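The scene picture still shows the gripper far up left at (128,110), not over the vase at (165,225). That disagrees with the reported pose, so I'll check again.

```bash
python3 - <<'E'
from cell import env
import cv2,numpy as np
for k in range(2):
    s=env.get_state();print(s["clock"],s["eef_pos"])
    f=env.grab_frame("scene");cv2.imwrite(f"pics/c{k}.png",f["image"][:,:,::-1])
T=np.linalg.inv(f["T"])
for p in([.2257,-.5555,.1915],[.5751,-.2664,.192],[.6696,-.182,.192]):
    q=T[:3,:3]@p+T[:3,3]; print((f["mtx"]@[q[0]/-q[2],-q[1]/-q[2],1]).round(0))
E
```

```text
2.5833 [ 0.66923339 -0.18286211  0.19254696]
2.6333 [ 0.66921189 -0.18296486  0.19264169]
[107.  16.   1.]
[135. 120.   1.]
[149. 162.   1.]
```

View pics/c1.png

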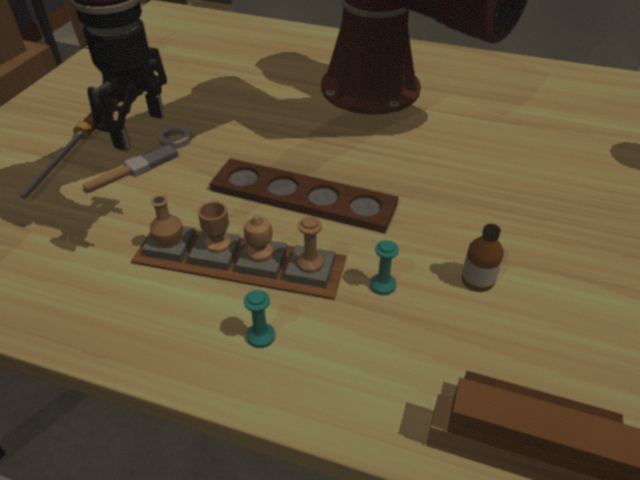

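```bash
python3 - <<'E'
from cell import env
from h import *
a=cv2.imread("pics/c0.png");b=cv2.imread("pics/c1.png");c=cv2.imread("pics/b_scene.png");print(np.abs(a.astype(int)-b).mean(),np.abs(a.astype(int)-c).mean())
s=env.get_state();print(s["clock"],s["eef_pos"],s["grip_width"])
for c in("scene","top"):
    f=env.grab_frame(c);W=cloud(f);im=f["image"].copy()
    m=(W[...,2]>.15)&(W[...,2]<.24)&(W[...,0]>.4)&(W[...,0]<.9)&(W[...,1]<0)
    p=W[m];print(c,len(p))
    if len(p): print(p.min(0),p.max(0),p.mean(0))
    nn,l,st,ce=cv2.connectedComponentsWithStats(m.astype(np.uint8))
    for i in range(1,nn):
        if st[i,4]>20:print(st[i],np.nanmin(W[l==i],0).round(3),np.nanmax(W[l==i],0).round(3))
    cv2.imwrite(f"pics/d_{c}.png",im[:,:,::-1])
E
```

```text
1.4668500434027778 1.4775748697916666
2.6833 [ 0.66923475 -0.18294451  0.19266521] 0.08535133587237047
scene 0
top 0
```

View pics/d_top.png

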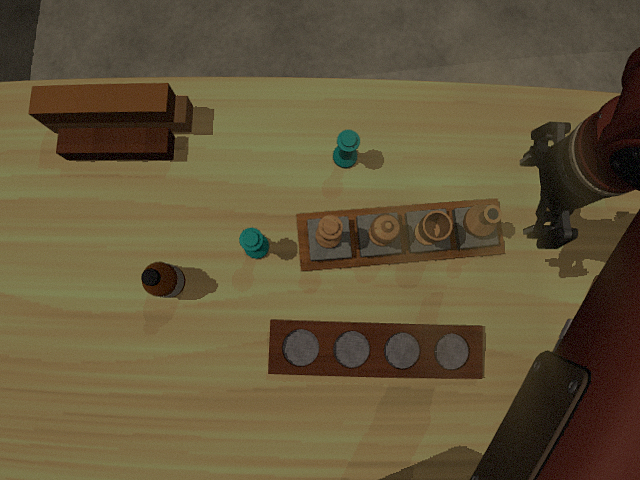

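```bash
python3 - <<'E'
from cell import env
from h import *
s=env.get_state()
def proj(f,p):
    T=np.linalg.inv(f["T"]);q=T[:3,:3]@np.array(p)+T[:3,3];x,y=q[0]/-q[2],-q[1]/-q[2]
    k=1+f["k1"]*(x*x+y*y);return (f["mtx"]@[x*k,y*k,1])[:2].round(0)
for c in("scene","top"):
    f=env.grab_frame(c)
    for n,p in dict(tcp=[.669,-.183,.192],f1=[.711,-.183,.205],f2=[.627,-.183,.205],vtop=[.672,-.18,.118],r1=[.4535,-.139,.02]).items(): print(c,n,proj(f,p))
    W=cloud(f)
    if c=="top":
      for (u,v) in[(547,130),(550,160),(549,185),(555,232),(580,165),(605,140)]: print(u,v,W[v,u],f["depth"][v,u])
    else:
      for (u,v) in[(120,142),(155,115),(105,105),(125,80),(120,30)]: print(u,v,W[v,u],f["depth"][v,u])
E
```

```text
scene tcp [148. 161.]
scene f1 [131. 170.]
scene f2 [161. 139.]
scene vtop [158. 199.]
scene r1 [243. 175.]
120 142 [ 0.72459063 -0.17709513  0.26369223] 0.8039665
155 115 [ 0.62741932 -0.1827483   0.24913496] 0.88143104
105 105 [ 0.73808217 -0.17193942  0.33021885] 0.74725276
125 80 [ 0.68769949 -0.17192095  0.33980611] 0.77479887
120 30 [ 0.68978161 -0.15817448  0.41093606] 0.7206575
top tcp [513. 206.]
top f1 [515. 175.]
top f2 [517. 234.]
top vtop [493. 213.]
top r1 [452. 352.]
547 130 [ 0.72921505 -0.17095823  0.33802409] 0.5852662
550 160 [ 0.67574902 -0.14484253  0.39316268] 0.52318144
549 185 [ 0.65277251 -0.14909928  0.37842807] 0.5348674
555 232 [ 0.60784949 -0.16938418  0.3452168 ] 0.5622886
580 165 [ 0.65373461 -0.14531597  0.45254612] 0.46145248
605 140 [ 0.64937204 -0.12178769  0.53574756] 0.3779944
```

```bash
python3 - <<'E'
from cell import env
from h import *
for c in("scene","top"):
    f=env.grab_frame(c);W=cloud(f)
    m=(W[...,2]>.14)&(W[...,2]<.45)&(abs(W[...,0]-.67)<.12)&(abs(W[...,1]+.18)<.09)
    p=W[m]
    for lo in np.arange(.2,.36,.01):
        q=p[(p[:,2]>lo)&(p[:,2]<=lo+.01)]
        if len(q):print(c,"%.2f"%lo,len(q),q[:,:2].min(0).round(3),q[:,:2].max(0).round(3))
    if c=="scene":
        im=f["image"][20:220,60:280,::-1];cv2.imwrite("pics/e.png",cv2.resize(im,None,fx=3,fy=3))
E
```

```text
scene 0.24 65 [ 0.621 -0.195] [ 0.722 -0.171]
scene 0.25 184 [ 0.612 -0.195] [ 0.727 -0.17 ]
scene 0.26 180 [ 0.613 -0.194] [ 0.728 -0.17 ]
scene 0.27 199 [ 0.612 -0.193] [ 0.728 -0.17 ]
scene 0.28 149 [ 0.599 -0.194] [ 0.739 -0.168]
scene 0.29 357 [ 0.597 -0.195] [ 0.745 -0.167]
scene 0.30 458 [ 0.596 -0.196] [ 0.745 -0.164]
scene 0.31 505 [ 0.597 -0.197] [ 0.745 -0.163]
scene 0.32 474 [ 0.599 -0.194] [ 0.742 -0.162]
scene 0.33 611 [ 0.601 -0.195] [ 0.742 -0.161]
scene 0.34 543 [ 0.601 -0.196] [ 0.741 -0.167]
scene 0.35 159 [ 0.672 -0.196] [ 0.71  -0.146]
top 0.24 21 [ 0.62 -0.19] [ 0.719 -0.171]
top 0.25 86 [ 0.613 -0.192] [ 0.726 -0.17 ]
top 0.26 95 [ 0.613 -0.185] [ 0.726 -0.17 ]
top 0.27 61 [ 0.613 -0.178] [ 0.726 -0.17 ]
top 0.28 62 [ 0.609 -0.177] [ 0.738 -0.169]
top 0.29 432 [ 0.596 -0.194] [ 0.743 -0.167]
top 0.30 327 [ 0.597 -0.194] [ 0.744 -0.164]
top 0.31 317 [ 0.598 -0.194] [ 0.741 -0.164]
top 0.32 260 [ 0.598 -0.194] [ 0.74  -0.162]
top 0.33 345 [ 0.6   -0.194] [ 0.739 -0.162]
top 0.34 795 [ 0.601 -0.194] [ 0.738 -0.168]
top 0.35 88 [ 0.605 -0.193] [ 0.733 -0.169]
```

View pics/e.png

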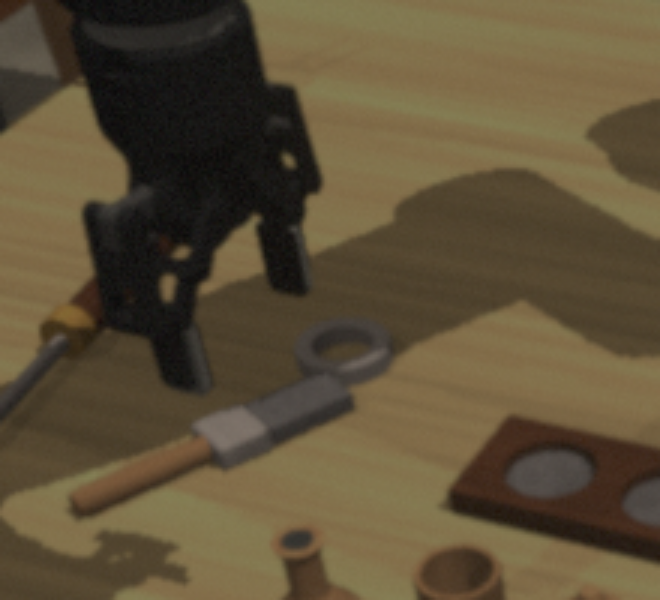

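The gripper's xy agrees with the reading. Its fingertips are at z≈0.243 in both cameras, though, where the reported TCP predicts 0.205. The true tool is therefore about 38 mm higher than reported. I'll go down in stages and check with the cameras.

>>> move_arm(steps="0.3 0.3 -1 0 0 0 8.54;0 0 -2 0 0 0 8.54;0 0 -2 0 0 0 8.54;0 0 -2 0 0 0 8.54;0 0 -2 0 0 0 8.54;0 0 -1 0 0 0 8.54;0 0 0 0 0 0 8.54;0 0 0 0 0 0 8.54")

```text
clock: 3.65
eef_pos: [0.6725, -0.1786, 0.0921]
tool_rot: [-0.0, 0.707, 0.707, -0.0]
ft_force: [0.3, -0.1, 1.3]
grip_width: 0.0854
```

```bash
cat > look.py <<'E'
from cell import env
from h import *
import sys
n=sys.argv[1]
s=env.get_state();e=s["eef_pos"];print(s["clock"],e.round(4),s["grip_width"],s["ft_force"].round(1))
for c in("scene","top"):
    f=env.grab_frame(c);W=cloud(f);I=f["image"].max(-1)
    m=(W[...,2]>.03)&(abs(W[...,0]-e[0])<.09)&(abs(W[...,1]-e[1])<.03)&(W[...,2]<e[2]+.09)
    sat=cv2.cvtColor(f["image"],cv2.COLOR_RGB2HSV)[...,2]
    m&=sat<70
    p=W[m]
    for k,q in(("x+",p[p[:,0]>e[0]+.008]),("x-",p[p[:,0]<e[0]-.008])):
        if len(q)>5:
            print(c,k,len(q),"zlow",np.percentile(q[:,2],[0,2,5]).round(4),"y",np.percentile(q[q[:,2]<e[2]+.08][:,1],[2,98]).round(3),"x",np.percentile(q[:,0],[2,98]).round(3))
    cv2.imwrite(f"pics/{n}_{c}.png",cv2.resize(f["image"][100:360,80:560 if c=="top" else 460,::-1],None,fx=1.65,fy=1.65))
E
python3 look.py f
```

```text
3.65 [ 0.6725 -0.1786  0.0921] 0.08537366272822336 [ 0.3 -0.1  1.3]
scene x+ 440 zlow [0.0301 0.0316 0.0342] y [-0.19  -0.158] x [0.682 0.73 ]
scene x- 255 zlow [0.145  0.1456 0.1477] y [-0.19  -0.167] x [0.623 0.632]
top x+ 57 zlow [0.0493 0.0653 0.1523] y [-0.18  -0.158] x [0.69  0.728]
top x- 118 zlow [0.03   0.0301 0.0303] y [-0.187 -0.151] x [0.617 0.664]
```

View pics/f_scene.png

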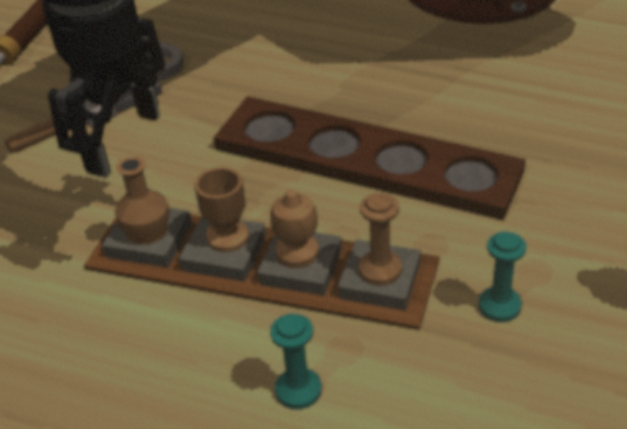

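View pics/f_top.png

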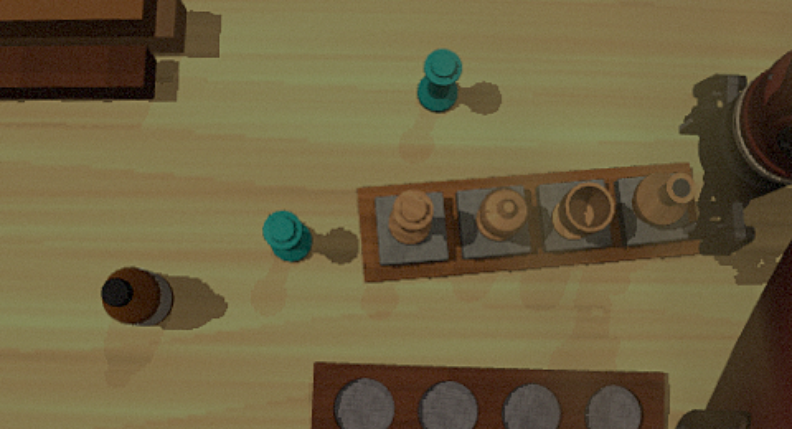

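The tips are at z≈0.145 with 0.092 reported, so the offset holds. The vase neck is centred in x between the fingers, at y −0.180. I go down 5.5 cm and close.

>>> move_arm(steps="0 -0.1 -1 0 0 0 8.54;0 0 -1.5 0 0 0 8.54;0 0 -1.5 0 0 0 8.54;0 0 -1 0 0 0 8.54;0 0 -0.5 0 0 0 8.54;0 0 0 0 0 0 8.54;0 0 0 0 0 0 8.54")

```text
clock: 4.33
eef_pos: [0.673, -0.1801, 0.0378]
tool_rot: [0.0, 0.707, 0.707, 0.0]
ft_force: [0.0, -0.1, -0.2]
grip_width: 0.0853
```

```bash
python3 look.py g
```

```text
4.3333 [ 0.673  -0.1801  0.0378] 0.08527419651350085 [ 0.  -0.1 -0.2]
scene x+ 436 zlow [0.0302 0.0326 0.0347] y [-0.192 -0.158] x [0.682 0.731]
scene x- 212 zlow [0.0902 0.0923 0.0938] y [-0.189 -0.169] x [0.625 0.632]
top x+ 36 zlow [0.0495 0.0537 0.0854] y [-0.178 -0.157] x [0.685 0.728]
top x- 116 zlow [0.03   0.0302 0.0304] y [-0.196 -0.152] x [0.618 0.664]
```

View pics/g_scene.png

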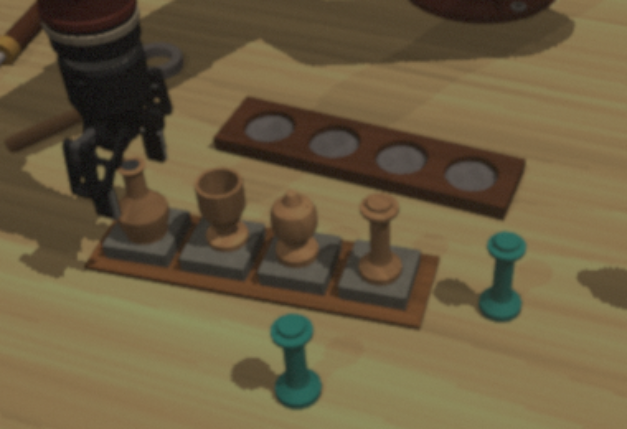

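>>> move_arm(steps="0 0 0 0 0 0 4;0 0 0 0 0 0 2.5;0 0 0 0 0 0 1.8;0 0 0 0 0 0 1.8;0 0 0 0 0 0 1.8;0 0 0 0 0 0 1.8;0 0 0 0 0 0 1.8;0 0 0 0 0 0 1.8;0 0 0 0 0 0 1.8;0 0 0 0 0 0 1.8", grip_force=40)

```text
clock: 5.27
eef_pos: [0.6725, -0.1801, 0.0378]
tool_rot: [0.0, 0.707, 0.707, -0.0]
ft_force: [-4.2, 0.4, 5.5]
grip_width: 0.0241
```

>>> move_arm(steps="0 0 0 0 0 0 1;0 0 0 0 0 0 1;0 0 0 0 0 0 1;0 0 0 0 0 0 1")

```text
clock: 5.6
eef_pos: [0.6725, -0.1801, 0.0379]
tool_rot: [0.0, 0.707, 0.707, -0.0]
ft_force: [-3.2, 0.5, 5.4]
grip_width: 0.0248
```

```bash
python3 look.py g2
```

```text
5.6 [ 0.6725 -0.1801  0.0379] 0.024810802563179652 [-3.2  0.5  5.4]
scene x+ 496 zlow [0.0302 0.0324 0.0346] y [-0.192 -0.157] x [0.683 0.717]
scene x- 164 zlow [0.0782 0.0794 0.083 ] y [-0.18  -0.168] x [0.638 0.663]
top x+ 66 zlow [0.0498 0.0631 0.0829] y [-0.176 -0.159] x [0.685 0.708]
top x- 139 zlow [0.0301 0.0302 0.0304] y [-0.191 -0.154] x [0.634 0.662]
```

View pics/g2_scene.png

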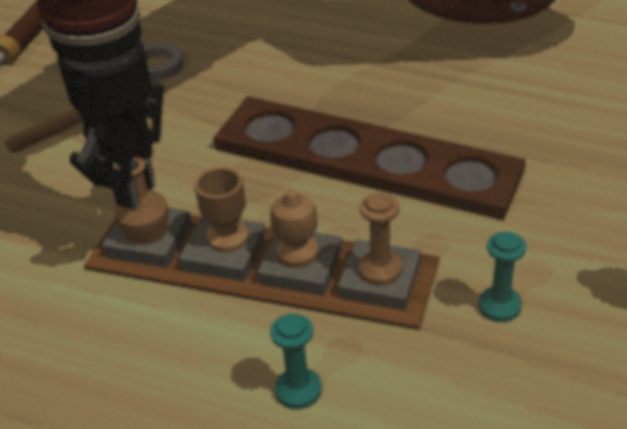

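The opening of 24.8 mm is wider than the 21 mm neck, and there is a small upward force. The tips are on the vase's shoulder, so I'll reopen, raise the gripper 6 mm and close again.

>>> move_arm(steps="0 0 0 0 0 0 4.5;0 0 0 0 0 0 4.5;0 0 0 0 0 0 4.5;0 0 0.6 0 0 0 4.5;0 0 0 0 0 0 2;0 0 0 0 0 0 1;0 0 0 0 0 0 1;0 0 0 0 0 0 1;0 0 0 0 0 0 1;0 0 0 0 0 0 1;0 0 0 0 0 0 1;0 0 0 0 0 0 1")

```text
clock: 6.7
eef_pos: [0.6733, -0.1802, 0.0444]
tool_rot: [0.001, 0.707, 0.707, 0.0]
ft_force: [-1.1, -0.5, 5.0]
grip_width: 0.0258
```

```bash
python3 look.py g3
```

```text
6.7 [ 0.6733 -0.1802  0.0444] 0.02584113025716606 [-1.1 -0.5  5. ]
scene x+ 488 zlow [0.0302 0.0326 0.0348] y [-0.192 -0.157] x [0.683 0.715]
scene x- 179 zlow [0.0862 0.0878 0.0899] y [-0.183 -0.168] x [0.638 0.663]
top x+ 73 zlow [0.053  0.0658 0.0828] y [-0.178 -0.155] x [0.685 0.715]
top x- 138 zlow [0.0301 0.0302 0.0305] y [-0.183 -0.154] x [0.636 0.664]
```

View pics/g3_scene.png

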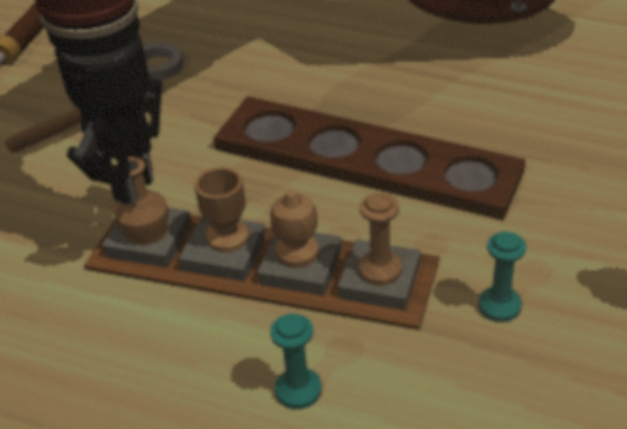

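```bash
python3 - <<'E'
from cell import env
from h import *
f=env.grab_frame("scene");im=f["image"][120:270,110:240,::-1]
g=env.grab_frame("top")["image"][130:270,430:580,::-1]
a=cv2.resize(im,(390,450),interpolation=cv2.INTER_CUBIC);b=cv2.resize(g,(400,450),interpolation=cv2.INTER_CUBIC)
cv2.imwrite("pics/z1.png",cv2.convertScaleAbs(np.hstack([a,b]),alpha=1.8))
W=cloud(f)
print(env.get_state()["grip_width"],env.get_state()["eef_pos"],env.get_state()["torque"])
d=np.hypot(W[...,0]-.672,W[...,1]+.18)
m=(d<.04)&(W[...,2]>.05)&(f["image"][...,0]>75)
p=W[m]
for z in np.arange(.05,.13,.005):
    q=p[(p[:,2]>z)&(p[:,2]<=z+.005)]
    if len(q):print(z.round(3),len(q),q.min(0).round(4),q.max(0).round(4))
q=p[(p[:,2]>.056)&(p[:,2]<.066)]
print(circ(q,.027,(.672,-.18)))
E
```

```text
0.025505932944675104 [ 0.67336676 -0.18025368  0.0444769 ] [ 0.03194178  0.16469238 -0.01027859]
0.05 3 [ 0.6608 -0.1566  0.0543] [ 0.6796 -0.1551  0.055 ]
0.055 39 [ 0.6603 -0.2037  0.0562] [ 0.6992 -0.1522  0.06  ]
0.06 124 [ 0.648  -0.2046  0.0601] [ 0.7003 -0.1533  0.065 ]
0.065 133 [ 0.6525 -0.1985  0.065 ] [ 0.6994 -0.1544  0.07  ]
0.07 86 [ 0.6559 -0.1942  0.0701] [ 0.6965 -0.1609  0.0749]
0.075 53 [ 0.6635 -0.1788  0.075 ] [ 0.6908 -0.162   0.0797]
0.08 21 [ 0.6602 -0.1763  0.08  ] [ 0.6813 -0.1676  0.0849]
0.085 18 [ 0.6545 -0.1713  0.0851] [ 0.6813 -0.1682  0.0899]
0.09 13 [ 0.6557 -0.173   0.0904] [ 0.6801 -0.1692  0.0944]
0.095 12 [ 0.6482 -0.1739  0.096 ] [ 0.682  -0.1688  0.0999]
0.1 10 [ 0.6469 -0.1744  0.1004] [ 0.6808 -0.1694  0.1044]
0.105 7 [ 0.6612 -0.1722  0.1056] [ 0.68   -0.1696  0.1082]
0.11 6 [ 0.6488 -0.1731  0.1108] [ 0.6814 -0.1671  0.1145]
0.115 60 [ 0.6592 -0.1938  0.115 ] [ 0.6842 -0.165   0.1192]
0.12 3 [ 0.6485 -0.1721  0.1206] [ 0.6633 -0.169   0.1227]
0.125 3 [ 0.6372 -0.1736  0.1254] [ 0.649  -0.1682  0.129 ]
(array([ 0.67141572, -0.18124783]), np.float64(0.0018040564732690722))
```

View pics/z1.png

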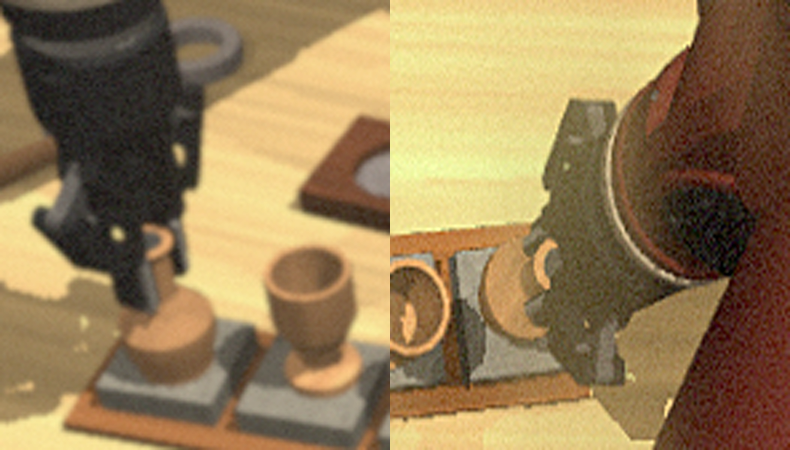

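The neck at (165,265) in the left crop lies between both pads. I'll try a small lift of 2 cm and look.

>>> move_arm(steps="0 0 0.5 0 0 0 1;0 0 0.5 0 0 0 1;0 0 0.5 0 0 0 1;0 0 0.5 0 0 0 1;0 0 0 0 0 0 1;0 0 0 0 0 0 1")

```text
clock: 7.4
eef_pos: [0.6731, -0.1801, 0.0638]
tool_rot: [0.0, 0.707, 0.707, 0.0]
ft_force: [-0.3, 0.2, -0.5]
grip_width: 0.0261
```

```bash
cat > zoom.py <<'E'
import sys
from cell import env
from h import *
def proj(f,p):
    T=np.linalg.inv(f["T"]);q=T[:3,:3]@np.array(p)+T[:3,3];x,y=q[0]/-q[2],-q[1]/-q[2]
    k=1+f["k1"]*(x*x+y*y);return (f["mtx"]@[x*k,y*k,1])[:2]
s=env.get_state();e=s["eef_pos"];print(s["clock"],e.round(4),"w",round(s["grip_width"],4),s["ft_force"].round(1))
o=[]
for c in("scene","top"):
    f=env.grab_frame(c);u,v=proj(f,e+[0,0,.03]);u=int(np.clip(u,80,559));v=int(np.clip(v,80,399))
    o.append(cv2.resize(f["image"][v-80:v+80,u-80:u+80,::-1],(400,400),interpolation=cv2.INTER_CUBIC))
    if c=="scene":F=f
cv2.imwrite(f"pics/{sys.argv[1]}.png",cv2.convertScaleAbs(np.hstack(o),alpha=1.7))
E
python3 zoom.py z2
```

```text
7.4 [ 0.6731 -0.1801  0.0638] w 0.0261 [-0.3  0.2 -0.5]
```

View pics/z2.png

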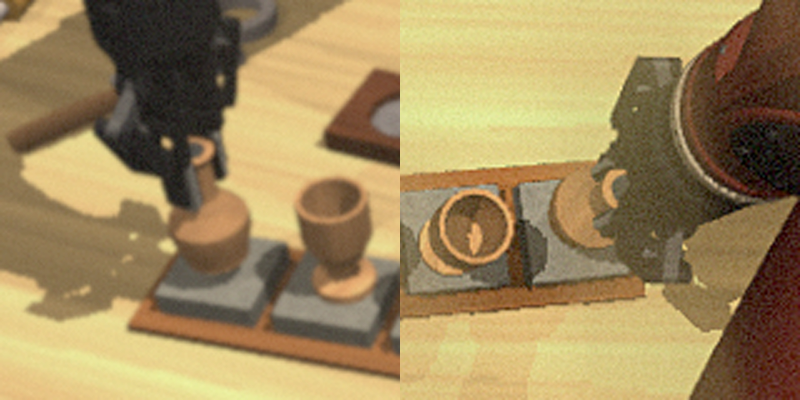

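>>> move_arm(steps="0 0 1.2 0 0 0 1;0 0 2 0 0 0 1;0 0 2 0 0 0 1;0 0 2 0 0 0 1;0 0 1.6 0 0 0 1;0 0 0.8 0 0 0 1;0 0 0 0 0 0 1")

```text
clock: 8.08
eef_pos: [0.6739, -0.1804, 0.1622]
tool_rot: [0.002, 0.707, 0.707, 0.001]
ft_force: [0.5, -0.4, -0.3]
grip_width: 0.0256
```

>>> move_arm(steps="-0.8 1.07 0 0 0 0 1;-1.4 2.0 0 0 0 0 1;-2 2.8 0 0 0 0 1;-2.2 3.1 0 0 0 0 1;-2.4 3.3 0 0 0 0 1;-2.4 3.3 0 0 0 0 1;-2.4 3.3 0 0 0 0 1;-2.4 3.3 0 0 0 0 1;-2.2 3.1 0 0 0 0 1;-1.6 2.2 0 0 0 0 1;-1.1 1.5 0 0 0 0 1;-0.5 0.6 0 0 0 0 1")

```text
clock: 9.08
eef_pos: [0.4568, 0.1177, 0.1585]
tool_rot: [-0.001, 0.706, 0.708, -0.0]
ft_force: [-0.3, 0.2, -1.2]
grip_width: 0.0256
```

>>> move_arm(steps="0 0 0 0 0 0 1;0 0 0 0 0 0 1")

```text
clock: 9.25
eef_pos: [0.459, 0.1154, 0.1588]
tool_rot: [0.0, 0.707, 0.707, -0.0]
ft_force: [0.1, 0.3, -1.0]
grip_width: 0.0256
```

```bash
python3 zoom.py z3
```

```text
9.25 [0.459  0.1154 0.1588] w 0.0256 [ 0.1  0.3 -1. ]
```

View pics/z3.png

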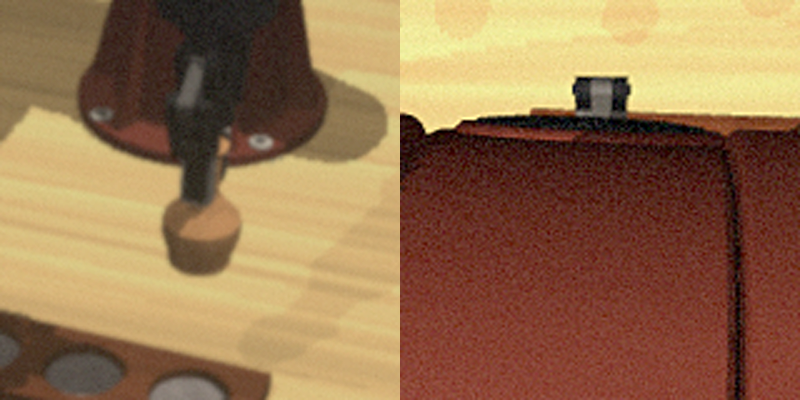

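```bash
cat > belly.py <<'E'
# usage: belly.py r zlo zhi : fit held piece band (true world z) in scene
import sys
from cell import env
from h import *
r,lo,hi=map(float,sys.argv[1:4])
s=env.get_state();e=s["eef_pos"];f=env.grab_frame("scene");W=cloud(f)
d=np.hypot(W[...,0]-e[0],W[...,1]-e[1])
m=(d<.05)&(W[...,2]>.035)&(W[...,2]<e[2]+.1)&(f["image"][...,0]>60)&(f["image"][...,0].astype(int)-f["image"][...,2]>15)
p=W[m];print(e.round(4),"n",len(p),"z pct",np.percentile(p[:,2],[0,1,3,50,99]).round(4))
for z in np.arange(e[2]-.03,e[2]+.09,.005):
    q=p[(p[:,2]>z)&(p[:,2]<=z+.005)]
    if len(q)>4:print(z.round(3),len(q),"ywidth",np.ptp(q[:,1]).round(4),"ymid",((q[:,1].max()+q[:,1].min())/2).round(4))
q=p[(p[:,2]>lo)&(p[:,2]<hi)]
if len(q)>5:print(circ(q,r,e[:2]))
E
python3 belly.py .027 .165 .173
```

```text
[0.4593 0.1149 0.159 ] n 727 z pct [0.1408 0.1426 0.1438 0.1808 0.2343]
0.139 23 ywidth 0.0387 ymid 0.1158
0.144 35 ywidth 0.0406 ymid 0.1172
0.149 11 ywidth 0.0403 ymid 0.1173
0.154 14 ywidth 0.0433 ymid 0.1171
0.159 22 ywidth 0.048 ymid 0.1174
0.164 37 ywidth 0.0526 ymid 0.1154
0.169 51 ywidth 0.0493 ymid 0.1177
0.174 124 ywidth 0.0529 ymid 0.1161
0.179 131 ywidth 0.0494 ymid 0.1154
0.184 108 ywidth 0.0421 ymid 0.1164
0.189 71 ywidth 0.0333 ymid 0.1142
0.194 15 ywidth 0.0075 ymid 0.125
0.199 9 ywidth 0.0024 ymid 0.1244
0.204 17 ywidth 0.0213 ymid 0.1151
0.209 9 ywidth 0.021 ymid 0.1151
0.214 9 ywidth 0.022 ymid 0.1148
0.219 9 ywidth 0.0225 ymid 0.1145
0.229 19 ywidth 0.007 ymid 0.1255
(array([0.45779231, 0.11533355]), np.float64(0.0008261943589536004))
```

Foot is at z≈0.142 and the xy sits within 2 mm of the recess centre (0.459, 0.116). I lower it.

>>> move_arm(steps="0 0.1 -1 0 0 0 1;0 0 -2 0 0 0 1;0 0 -2 0 0 0 1;0 0 -2 0 0 0 1;0 0 -2 0 0 0 1;0 0 -1.5 0 0 0 1;0 0 -1 0 0 0 1;0 0 -0.6 0 0 0 1;0 0 -0.4 0 0 0 1;0 0 0 0 0 0 1;0 0 0 0 0 0 1")

```text
clock: 10.32
eef_pos: [0.4593, 0.1167, 0.0349]
tool_rot: [0.0, 0.707, 0.707, 0.0]
ft_force: [0.7, 0.8, -0.0]
grip_width: 0.0255
```

>>> move_arm(steps="0 0 -0.3 0 0 0 1;0 0 -0.2 0 0 0 1;0 0 0 0 0 0 1;0 0 0 0 0 0 1")

```text
clock: 10.65
eef_pos: [0.4589, 0.1168, 0.0294]
tool_rot: [0.0, 0.707, 0.707, 0.0]
ft_force: [-1.2, -0.3, -1.4]
grip_width: 0.0259
```

>>> move_arm(steps="0 0 -0.1 0 0 0 1;0 0 0 0 0 0 1;0 0 -0.1 0 0 0 1;0 0 0 0 0 0 1;0 0 0 0 0 0 1")

```text
clock: 11.07
eef_pos: [0.4588, 0.1168, 0.0273]
tool_rot: [0.0, 0.707, 0.707, -0.0]
ft_force: [0.2, 0.6, -1.6]
grip_width: 0.0256
```

```bash
python3 zoom.py z4; python3 belly.py .027 .034 .042|tail -1
```

```text
11.0667 [0.4588 0.1168 0.0273] w 0.0256 [ 0.2  0.6 -1.6]
(array([0.45700019, 0.11781934]), np.float64(0.001106511906113168))
```

View pics/z4.png

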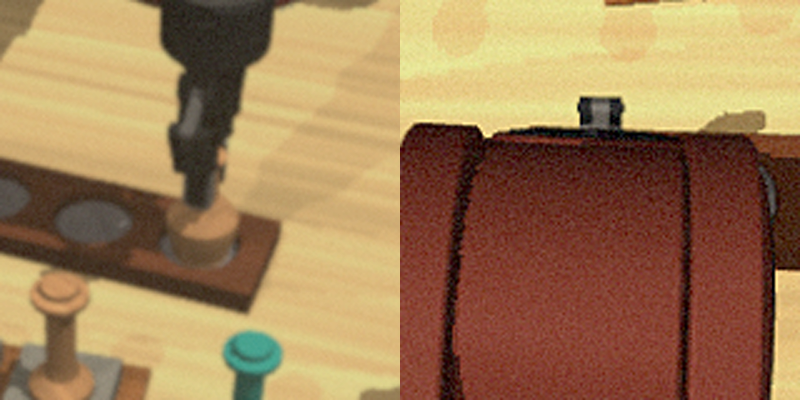

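>>> move_arm(steps="0 0 -0.1 0 0 0 1;0 0 0 0 0 0 1;0 0 0 0 0 0 1")

```text
clock: 11.47
eef_pos: [0.4589, 0.1168, 0.0265]
tool_rot: [0.0, 0.707, 0.707, 0.0]
ft_force: [-0.3, -0.0, 1.2]
grip_width: 0.0254
```

>>> move_arm(steps="0 0 -0.1 0 0 0 1;0 0 0 0 0 0 1;0 0 0 0 0 0 1")

```text
clock: 11.72
eef_pos: [0.4594, 0.1168, 0.0264]
tool_rot: [0.001, 0.707, 0.707, 0.001]
ft_force: [-1.3, -0.2, 8.6]
grip_width: 0.0256
```

Contact is at reported 0.0265, as predicted. I release and rise.

>>> move_arm(steps="0 0 0.1 0 0 0 3;0 0 0 0 0 0 4;0 0 0 0 0 0 6;0 0 0 0 0 0 8.54;0 0 0 0 0 0 8.54;0 0 0 0 0 0 8.54;0 0 1 0 0 0 8.54;0 0 2 0 0 0 8.54;0 0 3 0 0 0 8.54;0 0 3 0 0 0 8.54;0 0 3 0 0 0 8.54;0 0 1.5 0 0 0 8.54")

```text
clock: 12.72
eef_pos: [0.46, 0.1167, 0.166]
tool_rot: [0.002, 0.707, 0.707, 0.002]
ft_force: [0.1, -0.3, -0.3]
grip_width: 0.0854
```

```bash
python3 look.py h
```

```text
12.7167 [0.46   0.1167 0.166 ] 0.08544313855454531 [ 0.1 -0.3 -0.3]
scene x+ 383 zlow [0.0301 0.0312 0.032 ] y [0.098 0.139] x [0.469 0.517]
scene x- 159 zlow [0.0321 0.0982 0.2191] y [0.108 0.127] x [0.412 0.449]
```

View pics/h_scene.png

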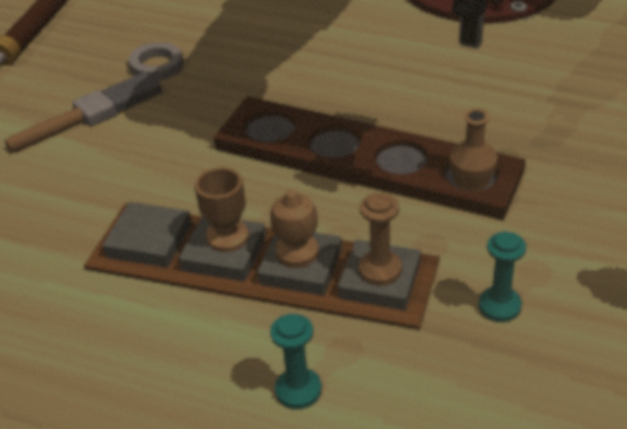

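The vase stands in its recess at (473,165). Next is the egg cup; I refine its axis with outer-wall points only while moving over.

```bash
python3 - <<'E'
from cell import env
from h import *
f=env.grab_frame("scene");W=cloud(f)
cam=f["T"][:2,3]
for n,c,r,lo,hi in(("egg",(.655,-.0925),.024,.076,.104),("fin",(.651,-.0165),.0235,.070,.084),("can",(.646,.0735),.010,.06,.10)):
    c=np.array(c)
    for _ in range(4):
        v=(cam-c)/np.linalg.norm(cam-c)
        m=(np.hypot(W[...,0]-c[0],W[...,1]-c[1])<r+.008)&(W[...,2]>lo)&(W[...,2]<hi)&(((W[...,:2]-c)@v)>.3*r)
        c,e=circ(W[m],r,c)
    print(n,c.round(4),m.sum(),e.round(5))
E
```

```text
egg [ 0.6537 -0.0939] 365 0.00085
fin [ 0.6509 -0.0158] 175 0.00082
can [0.6459 0.0734] 200 0.00075
```

>>> move_arm(steps="0.8 -0.9 0 0 0 0 8.54;1.6 -1.7 0 0 0 0 8.54;2.2 -2.4 0 0 0 0 8.54;2.4 -2.6 0 0 0 0 8.54;2.4 -2.6 0 0 0 0 8.54;2.4 -2.6 0 0 0 0 8.54;2.4 -2.6 0 0 0 0 8.54;2.2 -2.4 0 0 0 0 8.54;1.6 -1.7 0 0 0 0 8.54;1 -1 0 0 0 0 8.54;0.4 -0.4 0 0 0 0 8.54;0 0 0 0 0 0 8.54", grip_force=30)

```text
clock: 13.87
eef_pos: [0.6526, -0.0934, 0.1594]
tool_rot: [-0.001, 0.708, 0.707, -0.001]
ft_force: [0.3, -0.5, 1.0]
grip_width: 0.0855
```

>>> move_arm(steps="0.1 0 -1 0 0 0 8.54;0 0 -2 0 0 0 8.54;0 0 -2 0 0 0 8.54;0 0 -2 0 0 0 8.54;0 0 -2 0 0 0 8.54;0 0 -1 0 0 0 8.54;0 0 0 0 0 0 8.54;0 0 0 0 0 0 8.54")

```text
clock: 14.53
eef_pos: [0.6532, -0.0915, 0.0612]
tool_rot: [-0.0, 0.707, 0.707, -0.0]
ft_force: [-0.3, -0.2, 0.7]
grip_width: 0.0854
```

```bash
python3 zoom.py z5
```

```text
14.5333 [ 0.6532 -0.0915  0.0612] w 0.0854 [-0.3 -0.2  0.7]
```

View pics/z5.png

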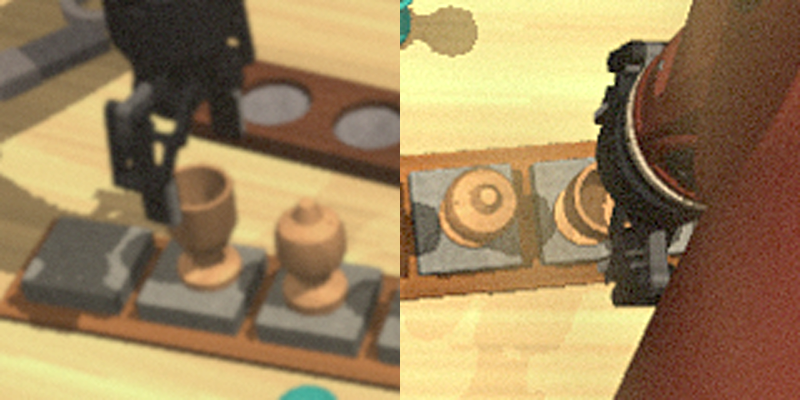

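The cup at (205,215) sits between the fingers. I go down another 3.3 cm and close.

>>> move_arm(steps="0 -0.2 -1 0 0 0 8.54;0 0 -1 0 0 0 8.54;0 0 -0.8 0 0 0 8.54;0 0 -0.5 0 0 0 8.54;0 0 0 0 0 0 8.54;0 0 0 0 0 0 6.5;0 0 0 0 0 0 5.2;0 0 0 0 0 0 4.5;0 0 0 0 0 0 4;0 0 0 0 0 0 4;0 0 0 0 0 0 4;0 0 0 0 0 0 4")

```text
clock: 15.63
eef_pos: [0.6543, -0.0944, 0.0291]
tool_rot: [0.001, 0.707, 0.707, 0.0]
ft_force: [-1.4, -0.3, 5.0]
grip_width: 0.0457
```

>>> move_arm(steps="0 0 0 0 0 0 3.5;0 0 0 0 0 0 3.5")

```text
clock: 15.8
eef_pos: [0.6543, -0.0944, 0.0291]
tool_rot: [0.001, 0.707, 0.707, 0.0]
ft_force: [-0.8, -0.0, 5.3]
grip_width: 0.046
```

```bash
python3 zoom.py z6
```

```text
15.8 [ 0.6543 -0.0944  0.0291] w 0.046 [-0.8 -0.   5.3]
```

View pics/z6.png

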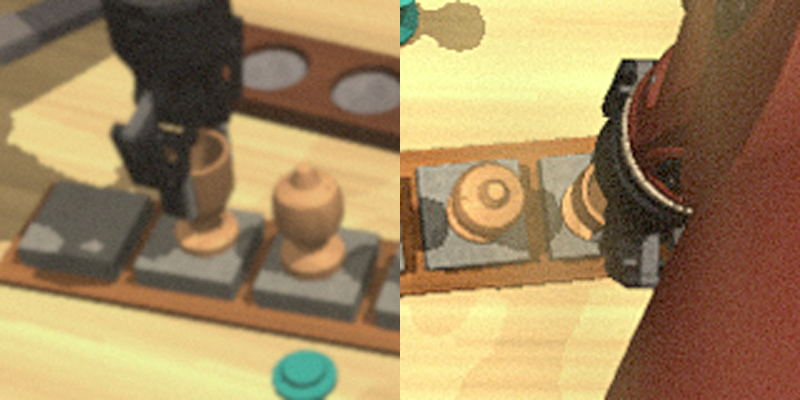

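>>> move_arm(steps="0 0 0.5 0 0 0 3.5;0 0 1 0 0 0 3.5;0 0 1.5 0 0 0 3.5;0 0 2 0 0 0 3.5;0 0 2 0 0 0 3.5;0 0 2 0 0 0 3.5;0 0 1.5 0 0 0 3.5;0 0 1 0 0 0 3.5;0 0 0.5 0 0 0 3.5;0 0 0 0 0 0 3.5")

```text
clock: 16.73
eef_pos: [0.6543, -0.0944, 0.1495]
tool_rot: [0.001, 0.707, 0.707, 0.0]
ft_force: [0.1, 0.1, -0.2]
grip_width: 0.0455
```

```bash
python3 zoom.py z7
```

```text
16.7333 [ 0.6543 -0.0944  0.1495] w 0.0455 [ 0.1  0.1 -0.2]
```

View pics/z7.png

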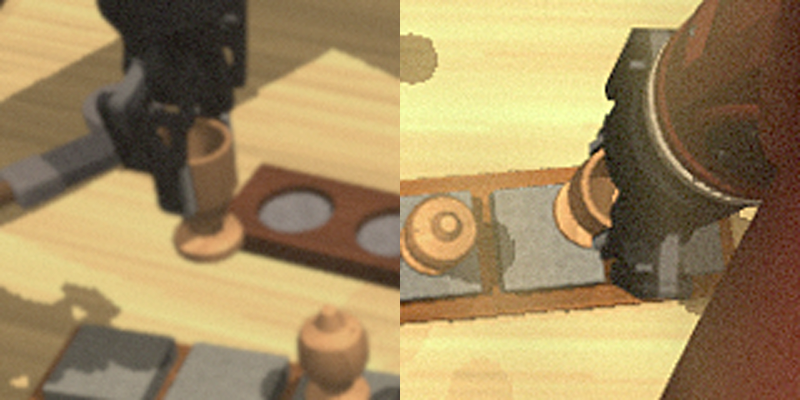

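Held and upright. I move to recess 2 at (0.4574, 0.0309): dx −0.197, dy +0.125.

>>> move_arm(steps="-0.8 0.5 0 0 0 0 3.5;-1.6 1 0 0 0 0 3.5;-2.2 1.4 0 0 0 0 3.5;-2.5 1.6 0 0 0 0 3.5;-2.5 1.6 0 0 0 0 3.5;-2.5 1.6 0 0 0 0 3.5;-2.5 1.6 0 0 0 0 3.5;-2.2 1.4 0 0 0 0 3.5;-1.6 1 0 0 0 0 3.5;-0.9 0.6 0 0 0 0 3.5;-0.4 0.2 0 0 0 0 3.5;0 0 0 0 0 0 3.5")

```text
clock: 17.83
eef_pos: [0.456, 0.0312, 0.1476]
tool_rot: [-0.0, 0.707, 0.707, -0.0]
ft_force: [0.6, 0.5, -0.3]
grip_width: 0.0456
```

>>> move_arm(steps="0 0 0 0 0 0 3.5;0 0 0 0 0 0 3.5")

```text
clock: 18.0
eef_pos: [0.4572, 0.0304, 0.148]
tool_rot: [-0.0, 0.707, 0.707, -0.0]
ft_force: [-0.1, -0.7, -1.1]
grip_width: 0.0462
```

```bash
python3 zoom.py z8; python3 belly.py .024 .199 .224
```

```text
18.0 [0.4572 0.0304 0.148 ] w 0.0462 [-0.1 -0.7 -1.1]
[0.4571 0.0304 0.148 ] n 596 z pct [0.1462 0.147  0.1483 0.1704 0.2257]
0.143 14 ywidth 0.037 ymid 0.0333
0.148 67 ywidth 0.0442 ymid 0.0308
0.153 141 ywidth 0.0419 ymid 0.0312
0.158 68 ywidth 0.0326 ymid 0.0319
0.163 6 ywidth 0.0243 ymid 0.0301
0.178 5 ywidth 0.002 ymid 0.0472
0.188 15 ywidth 0.0397 ymid 0.0335
0.193 36 ywidth 0.0431 ymid 0.0323
0.198 33 ywidth 0.0431 ymid 0.0328
0.203 37 ywidth 0.0438 ymid 0.0328
0.208 36 ywidth 0.0426 ymid 0.033
0.213 27 ywidth 0.0133 ymid 0.0479
0.218 39 ywidth 0.0227 ymid 0.0427
0.223 60 ywidth 0.0227 ymid 0.0429
(array([0.45754704, 0.0288618 ]), np.float64(0.001142868599909792))
```

View pics/z8.png

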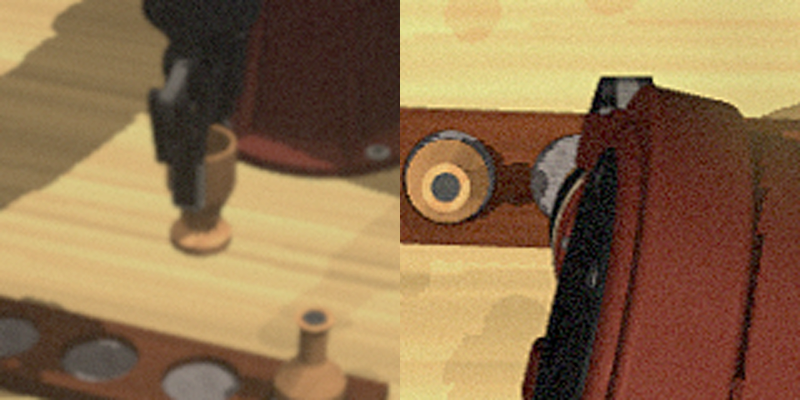

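>>> move_arm(steps="0 0 -1 0 0 0 3.5;0 0 -2 0 0 0 3.5;0 0 -2 0 0 0 3.5;0 0 -2 0 0 0 3.5;0 0 -2 0 0 0 3.5;0 0 -1.5 0 0 0 3.5;0 0 -1.2 0 0 0 3.5;0 0 -0.8 0 0 0 3.5;0 0 -0.5 0 0 0 3.5;0 0 -0.3 0 0 0 3.5;0 0 0 0 0 0 3.5;0 0 0 0 0 0 3.5")

```text
clock: 19.15
eef_pos: [0.4573, 0.0307, 0.0159]
tool_rot: [0.0, 0.707, 0.707, 0.0]
ft_force: [-0.7, -0.3, 0.2]
grip_width: 0.0458
```

>>> move_arm(steps="0 0 -0.1 0 0 0 3.5;0 0 0 0 0 0 3.5;0 0 0 0 0 0 3.5")

```text
clock: 19.4
eef_pos: [0.4571, 0.0307, 0.0147]
tool_rot: [0.0, 0.707, 0.707, 0.0]
ft_force: [0.7, 0.5, -1.4]
grip_width: 0.0456
```

>>> move_arm(steps="0 0 -0.1 0 0 0 3.5;0 0 0 0 0 0 3.5;0 0 0 0 0 0 3.5")

```text
clock: 19.65
eef_pos: [0.4568, 0.0308, 0.0134]
tool_rot: [0.0, 0.707, 0.707, 0.0]
ft_force: [-0.9, -0.7, -0.9]
grip_width: 0.0461
```

>>> move_arm(steps="0 0 -0.1 0 0 0 3.5;0 0 0 0 0 0 3.5;0 0 0 0 0 0 3.5")

```text
clock: 19.9
eef_pos: [0.4567, 0.0308, 0.0122]
tool_rot: [-0.0, 0.707, 0.707, -0.0]
ft_force: [-0.9, -0.1, -0.6]
grip_width: 0.0459
```

>>> move_arm(steps="0 0 -0.1 0 0 0 3.5;0 0 0 0 0 0 3.5;0 0 0 0 0 0 3.5")

```text
clock: 20.15
eef_pos: [0.4567, 0.0308, 0.0113]
tool_rot: [-0.0, 0.707, 0.707, -0.0]
ft_force: [0.5, 0.4, -0.5]
grip_width: 0.0458
```

```bash
python3 zoom.py z9
```

```text
20.15 [0.4567 0.0308 0.0113] w 0.0458 [ 0.5  0.4 -0.5]
```

View pics/z9.png

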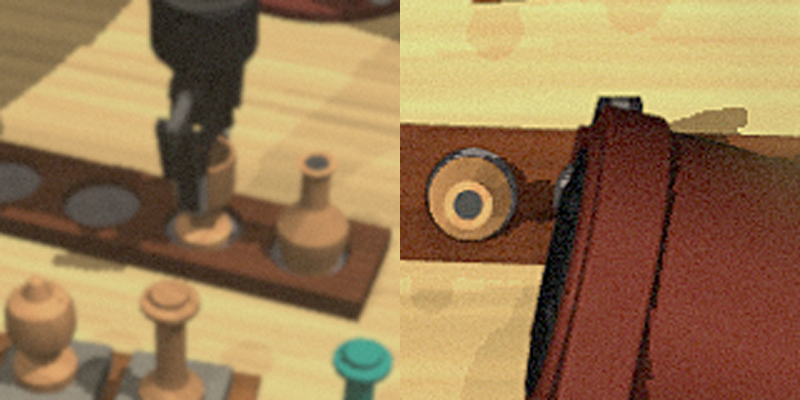

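>>> move_arm(steps="0 0 -0.1 0 0 0 3.5;0 0 0 0 0 0 3.5;0 0 0 0 0 0 3.5")

```text
clock: 20.5
eef_pos: [0.457, 0.0307, 0.0111]
tool_rot: [0.0, 0.707, 0.707, 0.0]
ft_force: [-3.0, -0.0, 6.4]
grip_width: 0.0459
```

>>> move_arm(steps="0 0 -0.1 0 0 0 3.5;0 0 0 0 0 0 3.5;0 0 0 0 0 0 3.5")

```text
clock: 20.75
eef_pos: [0.4572, 0.0307, 0.011]
tool_rot: [0.0, 0.707, 0.707, 0.0]
ft_force: [-7.0, -0.1, 15.9]
grip_width: 0.0458
```

>>> move_arm(steps="0 0 0.2 0 0 0 4.6;0 0 0 0 0 0 5;0 0 0 0 0 0 6;0 0 0 0 0 0 7.5;0 0 0 0 0 0 8.54;0 0 0 0 0 0 8.54;0 0 1 0 0 0 8.54;0 0 2 0 0 0 8.54;0 0 3 0 0 0 8.54;0 0 3 0 0 0 8.54;0 0 3 0 0 0 8.54;0 0 2 0 0 0 8.54")

```text
clock: 21.75
eef_pos: [0.4575, 0.0306, 0.1551]
tool_rot: [0.001, 0.707, 0.707, 0.001]
ft_force: [0.2, -0.0, 0.6]
grip_width: 0.0853
```

>>> move_arm(steps="1 -0.2 0 0 0 0 8.54;2 -0.5 0 0 0 0 8.54;2.8 -0.7 0 0 0 0 8.54;2.8 -0.7 0 0 0 0 8.54;2.8 -0.7 0 0 0 0 8.54;2.8 -0.7 0 0 0 0 8.54;2.6 -0.6 0 0 0 0 8.54;1.6 -0.4 0 0 0 0 8.54;0.8 -0.2 0 0 0 0 8.54;0.2 0 0 0 0 0 8.54;0 0 0 0 0 0 8.54;0 0 0 0 0 0 8.54")

```text
clock: 22.75
eef_pos: [0.6504, -0.016, 0.1517]
tool_rot: [-0.0, 0.707, 0.707, -0.0]
ft_force: [-0.8, 0.4, -1.1]
grip_width: 0.0852
```

```bash
python3 look.py i
```

```text
22.75 [ 0.6504 -0.016   0.1517] 0.08516206929505177 [-0.8  0.4 -1.1]
scene x+ 440 zlow [0.0305 0.0332 0.049 ] y [-0.03  -0.001] x [0.662 0.708]
scene x- 265 zlow [0.2043 0.2058 0.2074] y [-0.026 -0.005] x [0.605 0.61 ]
```

View pics/i_scene.png

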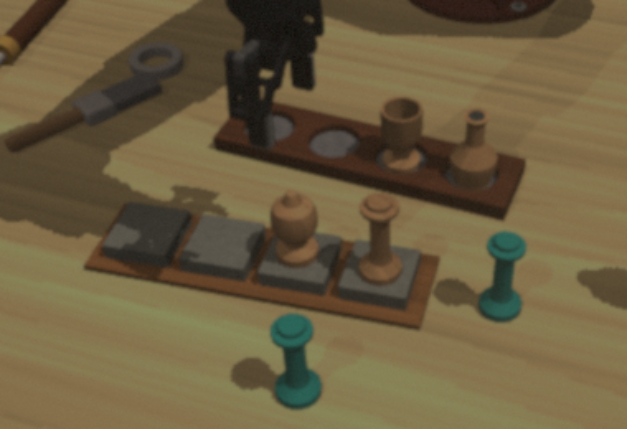

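Egg cup and vase are both upright in their recesses. Next is the finial.

>>> move_arm(steps="0 0 -1 0 0 0 8.54;0 0 -2 0 0 0 8.54;0 0 -2 0 0 0 8.54;0 0 -2 0 0 0 8.54;0 0 -2 0 0 0 8.54;0 0 -1.5 0 0 0 8.54;0 0 -1.5 0 0 0 8.54;0 0 -1 0 0 0 8.54;0 0 -0.4 0 0 0 8.54;0 0 0 0 0 0 8.54;0 0 0 0 0 0 8.54", grip_force=40)

```text
clock: 23.77
eef_pos: [0.651, -0.0162, 0.0179]
tool_rot: [0.0, 0.707, 0.707, 0.0]
ft_force: [0.3, -0.5, 0.0]
grip_width: 0.0854
```

```bash
python3 zoom.py z10
```

```text
23.7667 [ 0.651  -0.0162  0.0179] w 0.0854 [ 0.3 -0.5  0. ]
```

View pics/z10.png

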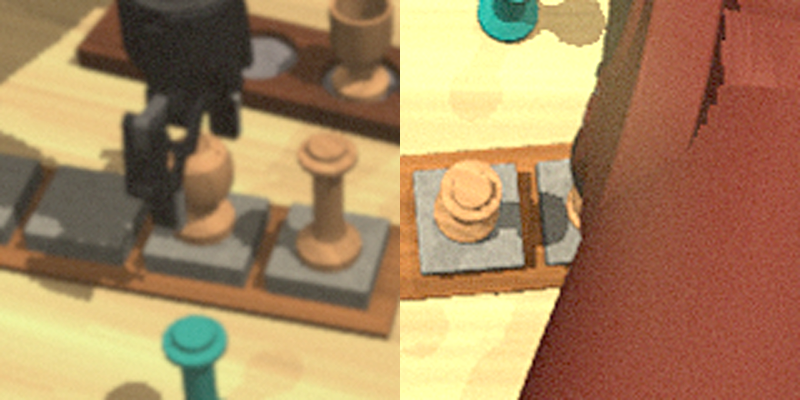

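>>> move_arm(steps="0 0 -0.1 0 0 0 6.5;0 0 0 0 0 0 5.2;0 0 0 0 0 0 4.5;0 0 0 0 0 0 4;0 0 0 0 0 0 3.5;0 0 0 0 0 0 3.5;0 0 0 0 0 0 3.5;0 0 0 0 0 0 3.5;0 0 0 0 0 0 3.5")

```text
clock: 24.62
eef_pos: [0.6512, -0.0163, 0.0169]
tool_rot: [0.0, 0.707, 0.707, 0.0]
ft_force: [-0.6, -0.5, 4.9]
grip_width: 0.0457
```

```bash
python3 zoom.py z11
```

```text
24.6167 [ 0.6512 -0.0163  0.0169] w 0.0457 [-0.6 -0.5  4.9]
```

View pics/z11.png

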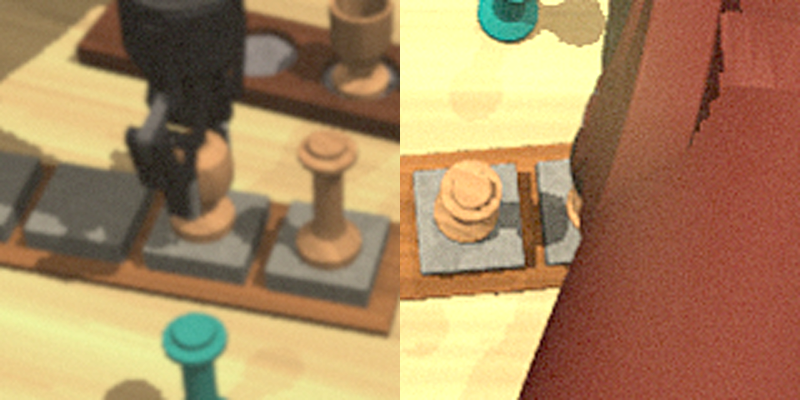

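>>> move_arm(steps="0 0 0.5 0 0 0 3.5;0 0 1 0 0 0 3.5;0 0 1.5 0 0 0 3.5;0 0 2 0 0 0 3.5;0 0 2 0 0 0 3.5;0 0 2 0 0 0 3.5;0 0 1.5 0 0 0 3.5;0 0 1 0 0 0 3.5;0 0 0.5 0 0 0 3.5;0 0 0 0 0 0 3.5")

```text
clock: 25.55
eef_pos: [0.6513, -0.0163, 0.1375]
tool_rot: [0.001, 0.707, 0.707, 0.0]
ft_force: [-0.2, -0.4, -0.4]
grip_width: 0.0453
```

```bash
python3 zoom.py z12
```

```text
25.55 [ 0.6513 -0.0163  0.1375] w 0.0453 [-0.2 -0.4 -0.4]
```

View pics/z12.png

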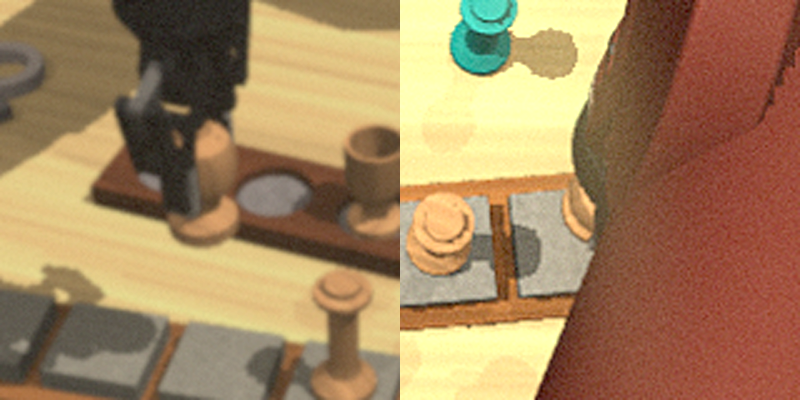

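Lifted upright. To the third recess at (0.4554, −0.0541): dx −0.196, dy −0.038.

>>> move_arm(steps="-0.8 -0.2 0 0 0 0 3.5;-1.6 -0.3 0 0 0 0 3.5;-2.2 -0.4 0 0 0 0 3.5;-2.5 -0.5 0 0 0 0 3.5;-2.5 -0.5 0 0 0 0 3.5;-2.5 -0.5 0 0 0 0 3.5;-2.5 -0.5 0 0 0 0 3.5;-2.2 -0.4 0 0 0 0 3.5;-1.6 -0.3 0 0 0 0 3.5;-0.8 -0.2 0 0 0 0 3.5;-0.4 0 0 0 0 0 3.5;0 0 0 0 0 0 3.5")

```text
clock: 26.65
eef_pos: [0.454, -0.0541, 0.1356]
tool_rot: [-0.0, 0.707, 0.707, -0.0]
ft_force: [0.7, -0.1, 0.1]
grip_width: 0.0454
```

>>> move_arm(steps="0 0 0 0 0 0 3.5;0 0 0 0 0 0 3.5")

```text
clock: 26.82
eef_pos: [0.4551, -0.0541, 0.1359]
tool_rot: [-0.0, 0.707, 0.707, -0.0]
ft_force: [0.3, -0.2, -0.5]
grip_width: 0.0453
```

```bash
python3 zoom.py z13; python3 belly.py .0235 .191 .203
```

```text
26.8167 [ 0.4551 -0.0541  0.1359] w 0.0453 [ 0.3 -0.2 -0.5]
[ 0.4551 -0.0541  0.1361] n 629 z pct [0.145  0.1474 0.1482 0.1847 0.2267]
0.146 49 ywidth 0.0368 ymid -0.0508
0.151 61 ywidth 0.0408 ymid -0.0523
0.156 104 ywidth 0.0419 ymid -0.0536
0.161 76 ywidth 0.0332 ymid -0.052
0.166 10 ywidth 0.0046 ymid -0.0436
0.181 12 ywidth 0.0326 ymid -0.0493
0.186 21 ywidth 0.0423 ymid -0.0523
0.191 34 ywidth 0.0421 ymid -0.052
0.196 38 ywidth 0.0305 ymid -0.0461
0.201 41 ywidth 0.0133 ymid -0.0376
0.206 46 ywidth 0.0134 ymid -0.0374
0.211 68 ywidth 0.017 ymid -0.0419
0.216 31 ywidth 0.0129 ymid -0.0419
0.221 24 ywidth 0.0092 ymid -0.044
(array([ 0.45469091, -0.05475862]), np.float64(0.0011038985553486688))
```

View pics/z13.png

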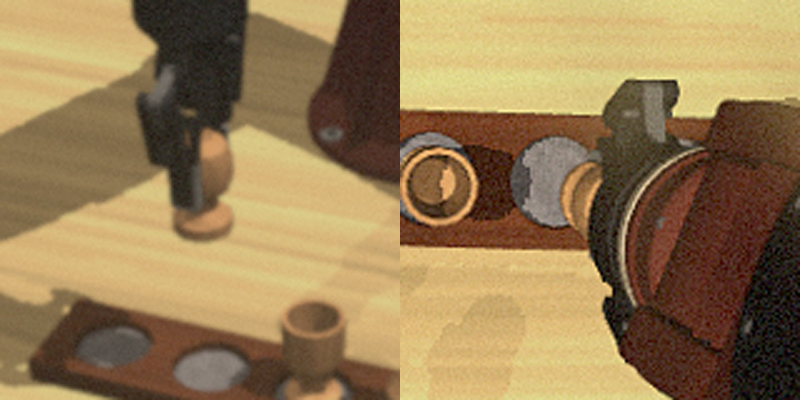

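>>> move_arm(steps="0 0 -1 0 0 0 3.5;0 0 -2 0 0 0 3.5;0 0 -2 0 0 0 3.5;0 0 -2 0 0 0 3.5;0 0 -2 0 0 0 3.5;0 0 -1.5 0 0 0 3.5;0 0 -1.2 0 0 0 3.5;0 0 -0.8 0 0 0 3.5;0 0 -0.5 0 0 0 3.5;0 0 -0.3 0 0 0 3.5;0 0 0 0 0 0 3.5;0 0 0 0 0 0 3.5")

```text
clock: 27.97
eef_pos: [0.4552, -0.0544, 0.0039]
tool_rot: [0.0, 0.707, 0.707, 0.0]
ft_force: [0.0, -0.0, -0.1]
grip_width: 0.046
```

>>> move_arm(steps="0 0 -0.1 0 0 0 3.5;0 0 -0.1 0 0 0 3.5;0 0 0 0 0 0 3.5;0 0 0 0 0 0 3.5")

```text
clock: 28.3
eef_pos: [0.4549, -0.0543, 0.0015]
tool_rot: [0.0, 0.707, 0.707, 0.0]
ft_force: [-0.6, 0.1, 0.5]
grip_width: 0.0457
```

>>> move_arm(steps="0 0 -0.1 0 0 0 3.5;0 0 0 0 0 0 3.5;0 0 0 0 0 0 3.5")

```text
clock: 28.55
eef_pos: [0.4548, -0.0542, 0.0003]
tool_rot: [0.0, 0.707, 0.707, 0.0]
ft_force: [0.7, -0.0, -1.0]
grip_width: 0.0456
```

>>> move_arm(steps="0 0 -0.1 0 0 0 3.5;0 0 0 0 0 0 3.5;0 0 0 0 0 0 3.5")

```text
clock: 28.8
eef_pos: [0.4547, -0.0542, -0.0008]
tool_rot: [-0.0, 0.707, 0.707, -0.0]
ft_force: [0.0, 0.2, -1.0]
grip_width: 0.0457
```

>>> move_arm(steps="0 0 -0.1 0 0 0 3.5;0 0 0 0 0 0 3.5;0 0 0 0 0 0 3.5")

```text
clock: 29.05
eef_pos: [0.455, -0.0543, -0.0012]
tool_rot: [0.0, 0.707, 0.707, 0.0]
ft_force: [-1.7, 0.8, 5.5]
grip_width: 0.0454
```

Contact. I release, rise, and go to the candlestick at (0.646, 0.0734): dx +0.191, dy +0.128.

>>> move_arm(steps="0 0 0.1 0 0 0 4.6;0 0 0 0 0 0 5;0 0 0 0 0 0 6;0 0 0 0 0 0 7.5;0 0 0 0 0 0 8.54;0 0 0 0 0 0 8.54;0 0 1 0 0 0 8.54;0 0 2.5 0 0 0 8.54;0 0 3.5 0 0 0 8.54;0 0 4 0 0 0 8.54;0 0 3 0 0 0 8.54;0 0 2 0 0 0 8.54")

```text
clock: 30.05
eef_pos: [0.4558, -0.0546, 0.1638]
tool_rot: [0.002, 0.707, 0.707, 0.001]
ft_force: [0.2, -0.2, -0.1]
grip_width: 0.0852
```

>>> move_arm(steps="0.9 0.6 0 0 0 0 8.54;1.6 1.1 0 0 0 0 8.54;2.4 1.6 0 0 0 0 8.54;2.6 1.8 0 0 0 0 8.54;2.6 1.8 0 0 0 0 8.54;2.6 1.8 0 0 0 0 8.54;2.6 1.8 0 0 0 0 8.54;2 1.3 0 0 0 0 8.54;1.2 0.7 0 0 0 0 8.54;0.6 0.3 0 0 0 0 8.54;0 0 0 0 0 0 8.54;0 0 0 0 0 0 8.54")

```text
clock: 31.05
eef_pos: [0.6454, 0.0735, 0.1596]
tool_rot: [-0.0, 0.707, 0.707, -0.0]
ft_force: [0.2, -0.2, 0.1]
grip_width: 0.0854
```

```bash
python3 look.py j
```

```text
31.05 [0.6454 0.0735 0.1596] 0.08539962686280622 [ 0.2 -0.2  0.1]
scene x+ 413 zlow [0.0302 0.0337 0.0576] y [0.065 0.085] x [0.654 0.703]
scene x- 241 zlow [0.2103 0.2119 0.2138] y [0.066 0.084] x [0.6   0.605]
```

View pics/j_scene.png

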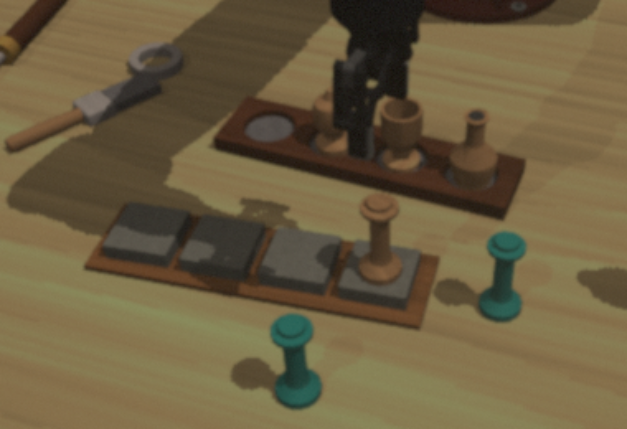

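>>> move_arm(steps="0 0 -1 0 0 0 8.54;0 0 -2 0 0 0 8.54;0 0 -2 0 0 0 8.54;0 0 -2 0 0 0 8.54;0 0 -2 0 0 0 8.54;0 0 -1.5 0 0 0 8.54;0 0 -1.5 0 0 0 8.54;0 0 -0.8 0 0 0 8.54;0 0 -0.4 0 0 0 8.54;0 0 0 0 0 0 8.54;0 0 0 0 0 0 8.54")

```text
clock: 32.07
eef_pos: [0.646, 0.0736, 0.028]
tool_rot: [0.0, 0.707, 0.707, 0.0]
ft_force: [0.0, -0.4, 0.4]
grip_width: 0.0847
```

```bash
python3 zoom.py z14
```

```text
32.0667 [0.646  0.0736 0.028 ] w 0.0847 [ 0.  -0.4  0.4]
```

View pics/z14.png

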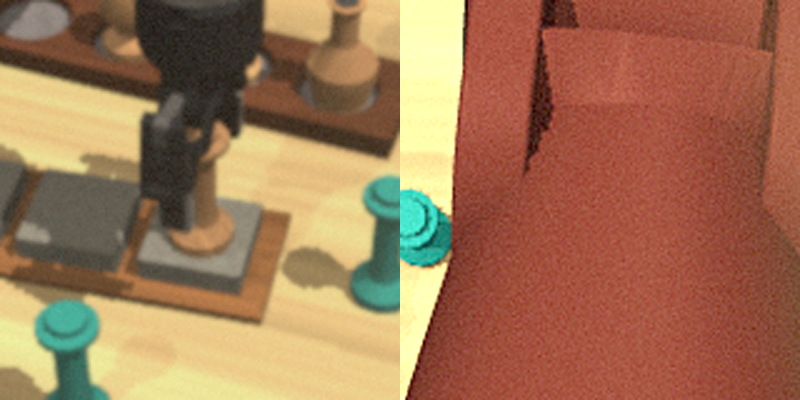

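>>> move_arm(steps="0 0 0 0 0 0 6;0 0 0 0 0 0 4.5;0 0 0 0 0 0 3.5;0 0 0 0 0 0 2.5;0 0 0 0 0 0 1.5;0 0 0 0 0 0 1;0 0 0 0 0 0 1;0 0 0 0 0 0 1;0 0 0 0 0 0 1;0 0 0 0 0 0 1;0 0 0 0 0 0 1;0 0 0 0 0 0 1", grip_force=40)

```text
clock: 33.17
eef_pos: [0.646, 0.0738, 0.0276]
tool_rot: [0.0, 0.707, 0.707, 0.0]
ft_force: [0.7, 0.4, 4.5]
grip_width: 0.0326
```

```bash
python3 zoom.py z15
```

```text
33.1667 [0.646  0.0738 0.0276] w 0.0326 [0.7 0.4 4.5]
```

View pics/z15.png

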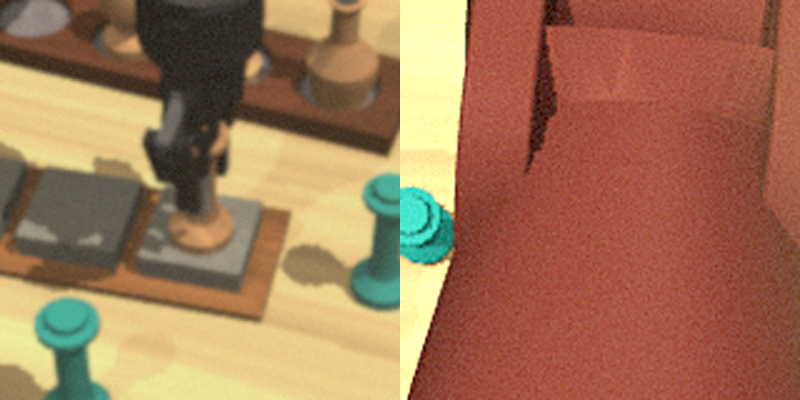

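The opening is 32.6 mm where the stem is 20 mm, so the knuckles are on the 38 mm disc. I grip too low and will reopen, raise 8 mm and close again.

>>> move_arm(steps="0 0 0 0 0 0 6;0 0 0 0 0 0 6;0 0 0 0 0 0 6;0 0 0 0 0 0 6;0 0 0.4 0 0 0 6;0 0 0.4 0 0 0 6;0 0 0 0 0 0 6")

```text
clock: 33.85
eef_pos: [0.6464, 0.0737, 0.0366]
tool_rot: [0.001, 0.707, 0.707, 0.0]
ft_force: [0.0, -0.2, 1.1]
grip_width: 0.0599
```

>>> move_arm(steps="0 0 0 0 0 0 4;0 0 0 0 0 0 2.5;0 0 0 0 0 0 1.5;0 0 0 0 0 0 1;0 0 0 0 0 0 1;0 0 0 0 0 0 1;0 0 0 0 0 0 1;0 0 0 0 0 0 1;0 0 0 0 0 0 1")

```text
clock: 34.6
eef_pos: [0.6461, 0.0737, 0.0356]
tool_rot: [0.0, 0.707, 0.707, 0.0]
ft_force: [0.6, 1.0, 5.1]
grip_width: 0.034
```

```bash
python3 zoom.py z16
```

```text
34.6 [0.6461 0.0737 0.0356] w 0.034 [0.6 1.  5.1]
```

View pics/z16.png

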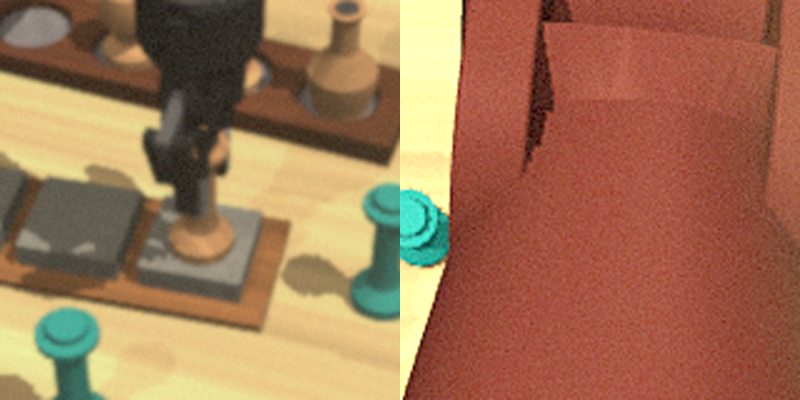

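It reads 34 mm, so the upper pad edge is on the 38 mm disc again. The disc itself is a sound grip with the weight hanging below it, so I'll raise the pads until the disc is near mid-pad.

>>> move_arm(steps="0 0 0 0 0 0 6;0 0 0 0 0 0 6;0 0 0 0 0 0 6;0 0 0 0 0 0 6;0 0 0.5 0 0 0 6;0 0 0.5 0 0 0 6;0 0 0.5 0 0 0 6;0 0 0 0 0 0 6;0 0 0 0 0 0 6")

```text
clock: 35.45
eef_pos: [0.6463, 0.0737, 0.0511]
tool_rot: [0.001, 0.707, 0.707, 0.0]
ft_force: [-0.1, -0.2, 0.9]
grip_width: 0.06
```

>>> move_arm(steps="0 0 0 0 0 0 4.5;0 0 0 0 0 0 3.5;0 0 0 0 0 0 2.5;0 0 0 0 0 0 2.5;0 0 0 0 0 0 2.5;0 0 0 0 0 0 2.5;0 0 0 0 0 0 2.5;0 0 0 0 0 0 2.5")

```text
clock: 36.12
eef_pos: [0.6458, 0.0738, 0.0503]
tool_rot: [0.0, 0.707, 0.707, 0.0]
ft_force: [-0.4, 0.4, 1.2]
grip_width: 0.036
```

```bash
python3 zoom.py z17; python3 look.py z17l | grep scene
```

```text
36.1167 [0.6458 0.0738 0.0503] w 0.036 [-0.4  0.4  1.2]
scene x+ 261 zlow [0.0306 0.0318 0.0351] y [0.061 0.086] x [0.654 0.694]
scene x- 71 zlow [0.1157 0.1162 0.1173] y [0.07  0.086] x [0.617 0.629]
```

View pics/z17.png

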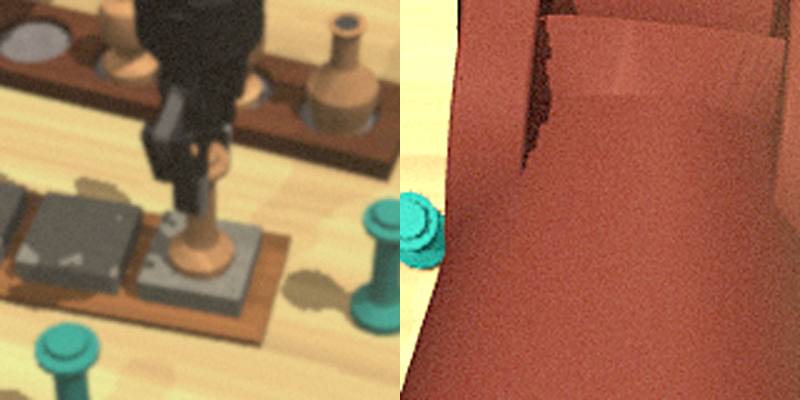

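It reads 36, the same −2 mm bias as the cup and finial gave at mid-pad. I lift a little first and check.

>>> move_arm(steps="0 0 0 0 0 0 2;0 0 0 0 0 0 2;0 0 0.5 0 0 0 2;0 0 0.5 0 0 0 2;0 0 1 0 0 0 2;0 0 1 0 0 0 2;0 0 0 0 0 0 2;0 0 0 0 0 0 2")

```text
clock: 36.98
eef_pos: [0.6467, 0.0737, 0.0817]
tool_rot: [0.001, 0.707, 0.707, 0.001]
ft_force: [0.4, 0.9, -1.8]
grip_width: 0.0356
```

```bash
python3 zoom.py z18
```

```text
36.9833 [0.6467 0.0737 0.0817] w 0.0356 [ 0.4  0.9 -1.8]
```

View pics/z18.png

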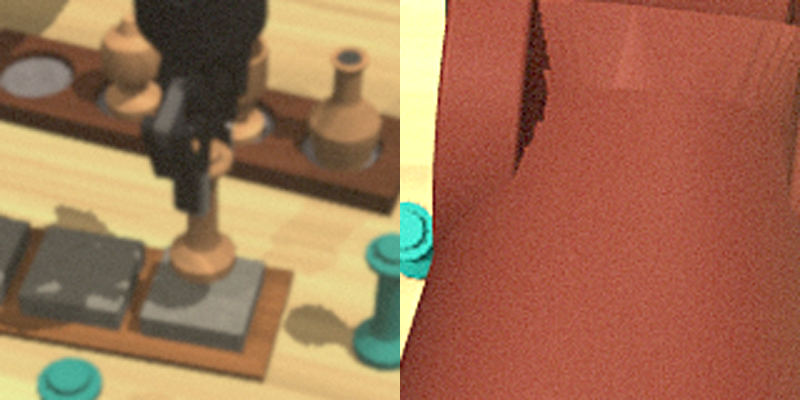

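Lifted and hanging upright. I raise it another 9 cm and carry it gently.

>>> move_arm(steps="0 0 0.7 0 0 0 2;0 0 1.3 0 0 0 2;0 0 1.6 0 0 0 2;0 0 1.8 0 0 0 2;0 0 1.6 0 0 0 2;0 0 1.2 0 0 0 2;0 0 0.6 0 0 0 2;0 0 0.2 0 0 0 2;0 0 0 0 0 0 2")

```text
clock: 37.83
eef_pos: [0.646, 0.0737, 0.1706]
tool_rot: [0.0, 0.707, 0.707, 0.0]
ft_force: [0.1, 0.7, -0.7]
grip_width: 0.0356
```

>>> move_arm(steps="-0.2 -0.2 0 0 0 0 2;-0.4 -0.5 0 0 0 0 2;-0.7 -0.8 0 0 0 0 2;-1 -1.1 0 0 0 0 2;-1.2 -1.3 0 0 0 0 2;-1.4 -1.5 0 0 0 0 2;-1.4 -1.5 0 0 0 0 2;-1.4 -1.5 0 0 0 0 2;-1.4 -1.5 0 0 0 0 2;-1.4 -1.5 0 0 0 0 2;-1.4 -1.5 0 0 0 0 2;-1.4 -1.5 0 0 0 0 2")

```text
clock: 38.83
eef_pos: [0.5112, -0.0709, 0.1694]
tool_rot: [-0.001, 0.707, 0.707, -0.0]
ft_force: [0.1, -0.7, 0.2]
grip_width: 0.0357
```

>>> move_arm(steps="-1.4 -1.6 0 0 0 0 2;-1.3 -1.5 0 0 0 0 2;-1.1 -1.3 0 0 0 0 2;-0.9 -1 0 0 0 0 2;-0.7 -0.8 0 0 0 0 2;-0.4 -0.5 0 0 0 0 2;-0.2 -0.2 0 0 0 0 2;0 0 0 0 0 0 2;0 0 0 0 0 0 2")

```text
clock: 39.58
eef_pos: [0.4529, -0.139, 0.1702]
tool_rot: [0.0, 0.707, 0.707, 0.0]
ft_force: [0.2, -0.3, -0.2]
grip_width: 0.0357
```

```bash
python3 zoom.py z19; python3 belly.py .010 .18 .215
```

```text
39.5833 [ 0.4529 -0.139   0.1702] w 0.0357 [ 0.2 -0.3 -0.2]
[ 0.4531 -0.1388  0.1702] n 636 z pct [0.1477 0.1488 0.1499 0.1696 0.2566]
0.145 26 ywidth 0.038 ymid -0.1374
0.15 56 ywidth 0.0432 ymid -0.1386
0.155 94 ywidth 0.0458 ymid -0.1403
0.16 104 ywidth 0.0383 ymid -0.1392
0.165 46 ywidth 0.0246 ymid -0.1394
0.17 33 ywidth 0.022 ymid -0.1388
0.175 29 ywidth 0.0206 ymid -0.1396
0.18 26 ywidth 0.0199 ymid -0.1392
0.185 20 ywidth 0.017 ymid -0.1387
0.19 19 ywidth 0.0171 ymid -0.1385
0.195 16 ywidth 0.0189 ymid -0.1402
0.2 11 ywidth 0.0039 ymid -0.1326
0.205 10 ywidth 0.0201 ymid -0.1408
0.21 11 ywidth 0.0109 ymid -0.1369
0.23 16 ywidth 0.0124 ymid -0.129
0.235 63 ywidth 0.0258 ymid -0.1339
0.24 36 ywidth 0.0149 ymid -0.1349
0.255 6 ywidth 0.0191 ymid -0.1374
(array([ 0.45383827, -0.1413606 ]), np.float64(0.001293795378267531))
```

View pics/z19.png

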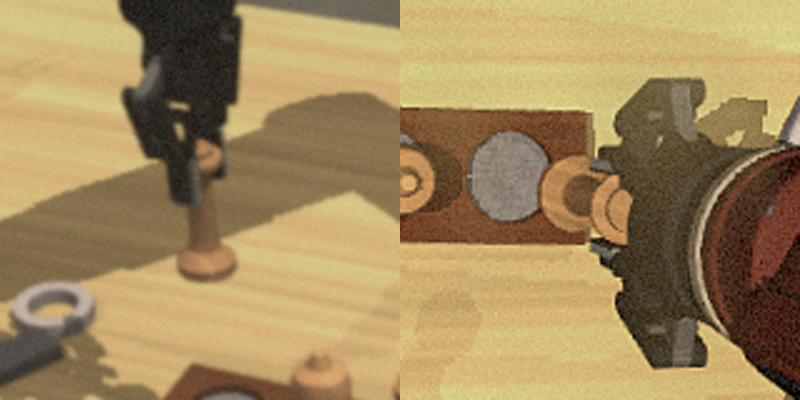

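The stem is vertical, with a steady mid at y −0.139, and the foot is at 0.148. I lower it.

>>> move_arm(steps="0 0 -0.6 0 0 0 2;0 0 -1.4 0 0 0 2;0 0 -1.8 0 0 0 2;0 0 -1.8 0 0 0 2;0 0 -1.8 0 0 0 2;0 0 -1.8 0 0 0 2;0 0 -1.6 0 0 0 2;0 0 -1.2 0 0 0 2;0 0 -0.8 0 0 0 2;0 0 -0.5 0 0 0 2;0 0 0 0 0 0 2;0 0 0 0 0 0 2")

```text
clock: 40.73
eef_pos: [0.4531, -0.1394, 0.0378]
tool_rot: [0.0, 0.707, 0.707, 0.0]
ft_force: [0.1, 0.3, -1.0]
grip_width: 0.0359
```

>>> move_arm(steps="0 0 -0.1 0 0 0 2;0 0 -0.1 0 0 0 2;0 0 0 0 0 0 2;0 0 0 0 0 0 2")

```text
clock: 41.07
eef_pos: [0.453, -0.1393, 0.0356]
tool_rot: [0.0, 0.707, 0.707, 0.0]
ft_force: [0.2, -0.5, -0.4]
grip_width: 0.036
```

>>> move_arm(steps="0 0 -0.1 0 0 0 2;0 0 0 0 0 0 2;0 0 0 0 0 0 2")

```text
clock: 41.32
eef_pos: [0.4528, -0.1392, 0.0343]
tool_rot: [0.0, 0.707, 0.707, 0.0]
ft_force: [-0.7, -0.7, -0.4]
grip_width: 0.0355
```

```bash
python3 zoom.py z20
```

```text
41.3167 [ 0.4528 -0.1392  0.0343] w 0.0355 [-0.7 -0.7 -0.4]
```

View pics/z20.png

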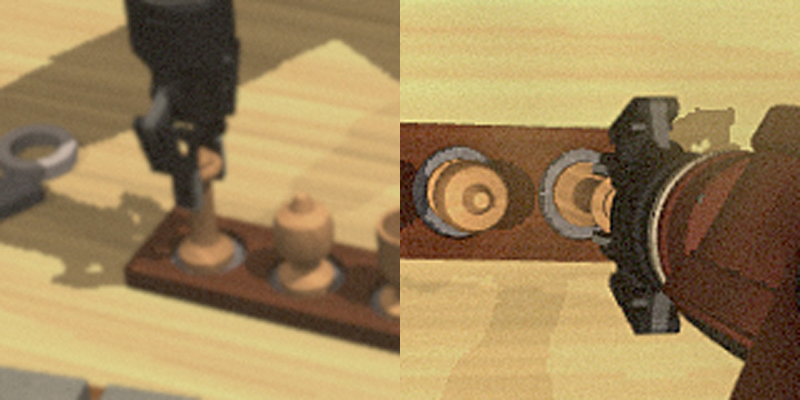

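>>> move_arm(steps="0 0 -0.1 0 0 0 2;0 0 0 0 0 0 2;0 0 0 0 0 0 2")

```text
clock: 41.67
eef_pos: [0.4527, -0.1392, 0.0332]
tool_rot: [-0.0, 0.707, 0.707, 0.0]
ft_force: [0.3, 0.3, -1.2]
grip_width: 0.0355
```

>>> move_arm(steps="0 0 -0.1 0 0 0 2;0 0 0 0 0 0 2;0 0 0 0 0 0 2")

```text
clock: 41.92
eef_pos: [0.4529, -0.1393, 0.0324]
tool_rot: [0.0, 0.707, 0.707, 0.0]
ft_force: [0.6, -1.7, -1.2]
grip_width: 0.0359
```

>>> move_arm(steps="0 0 -0.1 0 0 0 2;0 0 0 0 0 0 2;0 0 0 0 0 0 2")

```text
clock: 42.17
eef_pos: [0.4533, -0.1396, 0.0322]
tool_rot: [0.001, 0.707, 0.707, 0.0]
ft_force: [-1.5, 0.5, 6.1]
grip_width: 0.0358
```

Contact, at the height predicted. I release gently and rise.

>>> move_arm(steps="0 0 0.1 0 0 0 3.6;0 0 0 0 0 0 4;0 0 0 0 0 0 4.8;0 0 0 0 0 0 6.5;0 0 0 0 0 0 8.54;0 0 0 0 0 0 8.54;0 0 0 0 0 0 8.54;0 0 1 0 0 0 8.54;0 0 2 0 0 0 8.54;0 0 3 0 0 0 8.54;0 0 3 0 0 0 8.54;0 0 3 0 0 0 8.54")

```text
clock: 43.17
eef_pos: [0.4525, -0.1391, 0.1544]
tool_rot: [0.0, 0.707, 0.707, 0.0]
ft_force: [0.8, -0.1, 0.3]
grip_width: 0.0854
```

>>> move_arm(steps="0 -2 0 0 0 0 8.54;0 -3 0 0 0 0 8.54;0 -3.5 0 0 0 0 8.54;0 -3.5 0 0 0 0 8.54;0 -3.5 0 0 0 0 8.54;0 -3.5 0 0 0 0 8.54;0 -3 0 0 0 0 8.54;0 -2 0 0 0 0 8.54;0 0 0 0 0 0 8.54;0 0 0 0 0 0 8.54")

```text
clock: 44.0
eef_pos: [0.4524, -0.3799, 0.1526]
tool_rot: [-0.0, 0.708, 0.707, 0.0]
ft_force: [-0.4, 0.6, 0.3]
grip_width: 0.0857
```

```bash
python3 - <<'E'
from cell import env
from h import *
s=env.get_state();print(s["clock"],s["eef_pos"])
fs={c:env.grab_frame(c) for c in("scene","top")}
cv2.imwrite("pics/end.png",cv2.convertScaleAbs(np.hstack([cv2.resize(f["image"][:,:,::-1],(400,300)) for f in fs.values()]),alpha=1.5))
cv2.imwrite("pics/end2.png",cv2.convertScaleAbs(cv2.resize(fs["scene"]["image"][100:260,190:430,::-1],None,fx=3.2,fy=3.2),alpha=1.5))
W=cloud(fs["scene"]);W2=cloud(fs["top"])
for n,c,r,lo,hi,h in(("vase",(.459,.116),.0105,.068,.090,.1),("egg",(.457,.031),.024,.058,.086,.088),("fin",(.455,-.054),.0235,.052,.066,.095),("can",(.453,-.139),.010,.04,.085,.105)):
    c=np.array(c);zt=[np.nanmax(w[np.hypot(w[...,0]-c[0],w[...,1]-c[1])<.025][:,2]).round(4) for w in(W,W2)]
    m=(np.hypot(W[...,0]-c[0],W[...,1]-c[1])<r+.012)&(W[...,2]>lo)&(W[...,2]<hi)
    x,e=circ(W[m],r,c);print(n,x.round(4),e.round(4),"top",zt,"exp",h)
for l in("finish_bottle",):
    for c in fs: print(l,c,[(np.round(d["centre"],3),round(d["score"],2)) for d in env.tip_of(l,c)][:1])
E
```

```text
44.0 [ 0.45243905 -0.37993122  0.15258474]
vase [0.4577 0.1174] 0.0009 top [np.float64(0.1023), np.float64(0.105)] exp 0.1
egg [0.4583 0.0315] 0.0021 top [np.float64(0.0903), np.float64(0.0918)] exp 0.088
fin [ 0.4551 -0.0539] 0.001 top [np.float64(0.0949), np.float64(0.0966)] exp 0.095
can [ 0.4538 -0.1399] 0.0012 top [np.float64(0.1075), np.float64(0.108)] exp 0.105
finish_bottle scene [(array([0.566, 0.346, 0.   ]), 0.96)]
finish_bottle top [(array([0.564, 0.343, 0.   ]), 0.93)]
```

View pics/end.png

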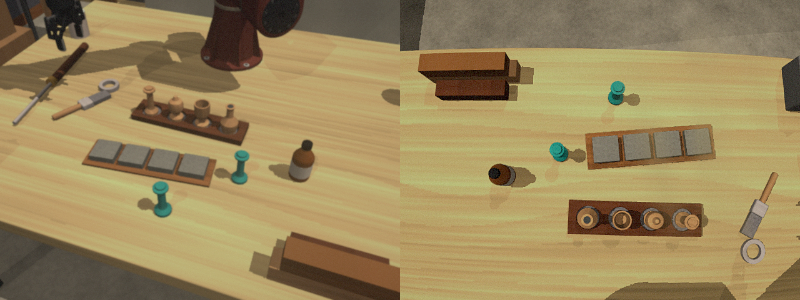

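View pics/end2.png

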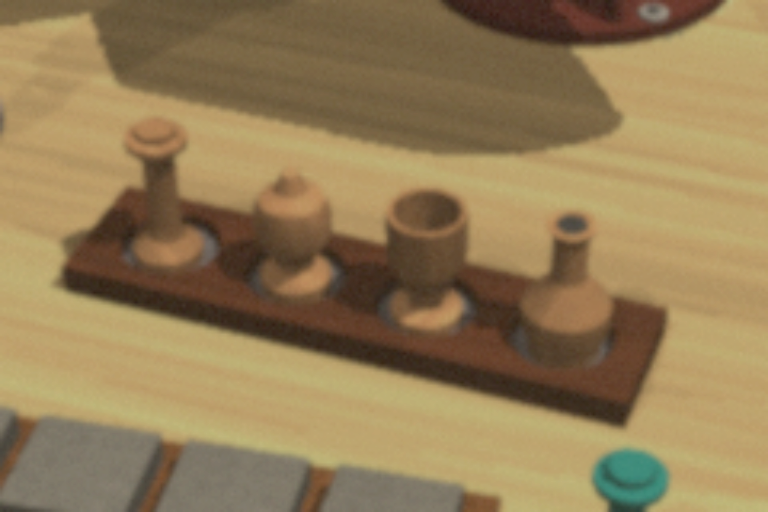

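All four stand upright and fully down in reverse order. The look-alikes and the bottle are unmoved.

```bash
python3 -c "
from cell import env
print(env.job_done())"
```

```text
the job is handed in; nothing more can be done
None
```

All four pieces are in the rack in reverse order. From the robot's left they now run bud vase, egg cup, finial, candlestick. I handed the job in at about 44 s of the 106 s allowed.

**Last checks:**
- Each piece is within about 2 mm of its recess centre.
- The top heights match a fully seated piece to about 0–5 mm; the two cameras' readings vary by 1–3 mm.
- The pictures show all four pieces upright.
- The bottle is where it was to within about 3 mm. The turquoise look-alikes look unmoved in the pictures.
- The largest wrist force I saw was about 17 N.

**What disagreed along the way:**
- **Tool height:** in both cameras the fingertips were about 40 mm higher than the reported TCP. I used heights from the cameras, and each piece touched down within a millimetre of the height I had predicted from them.
- **Gripping points:** closing at the recommended heights, the fingers met the vase's lip (probably) and the candlestick's disc before the neck and stem. I regripped both pieces on the blocks without tipping them. I carried the candlestick by its disc, and the vase most likely by its lip.

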